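Pack the pale green jade gift set

ROBOT

A 7-joint arm with a two-finger parallel gripper is mounted at the origin on the work surface. World frame = base frame: x ahead of the robot, y to its left, z up, the work surface at z = 0. Lengths are in m, angles in rad, forces in N, time in s.
With the tool pointing down it reaches from about 0.425 to 0.875 m from the base axis. Payload 4.7 kg.
Tool frame: the origin (TCP) lies midway between the tips of the shut fingers; the grasp point (between the pads) lies 19 mm behind it; z points along the fingers, y is the direction in which the jaws open and shut (so a half turn about z gives the same grasp; the last joint's range is limited). The gripper opens to 87 mm and grips with 3 to 60 N. Pads are 19 mm wide; open, the fingers measure 117 mm over their backs; the gripper's body (75 mm by 190 mm) begins 51 mm behind the grasp point.
Start: joints at [-1.234, 0.321, -0.07, 1.45, 0.023, 1.371, -0.057], TCP at [0.206, 0.616, 0.187] pointing down, gripper open.
Joint ranges: [-2.86, 2.86], [-0.3, 2.09], [-1.38, 1.24], [0.06, 2.45], [-1.56, 4.7], [0.09, 2.05], [-2.69, 2.69]. Speed limits (rad/s): [2.57, 2.57, 3.14, 3.14, 3.14, 3.14, 3.14].

INTERFACE

Orientations are given as a rotation vector (axis times angle).
In Python, from bench import monitor, eyes, order gives the robot as it stands. The module is installed in compiled form; this text tells all that it offers.
- The arm moves only by the shell command python3 -m pendant 'ROWS' [FORCE]. ROWS is JSON, a list of rows, each a list of 3 entries, a list of its own where there are three numbers: the turn, a rotation vector about the tool's x, y, z in degrees, then the shift along the tool's x, y, z in m, then the gripper command: -1 is fully open, 1 is shut, values between are in proportion. In form: [[[rx, ry, rz], [tx, ty, tz], hand], ...]. A call has 1 to 8 rows; each row shifts and turns the commanded pose from where the row before left it, along the tool's axes as they then stand; what a row does not reach is not made up. A row lasts 1/8 s, in which the tool goes at most 62.5 mm and 10.7 degrees, less where a joint would pass 70% of its speed; a pose out of reach is approached as far as the arm can. A call is refused whole if a number of a shift passes 0.0625 or a number of a turn 10.7, either way. A call with a gripper value outside its range is refused whole. The fingers move at their own pace and stop on an object; FORCE is the grip in N (left out, the last holds). Time passes only in rows, so rows that do not move let the fingers close. It gives the time, the measured TCP pose, the force and the opening at its end, in the units of the state.
- monitor.get_state(): the state, without advancing time (a new reading comes with each control period).
- eyes.get_image(name): name is "scene" or "top"; returns a dict with "color" (420x560x3 uint8, red, green, blue), "range_z" (420x560 float32, m along the optical axis (not along the pixel's ray), 0 where there is no reading), "fx", "fy", "cx", "cy" (pixels), "world_to_cam" (4x4, takes a point from world to camera coordinates). Camera axes: x right, y up, looking along -z (the intrinsics and any distortion apply to the point x, -y, -z); pixel columns grow to the right and rows downward; lengths in m; the calibration is good to about 2 mm. A picture is of the moment at which its call begins.
- order.close_job(): hands the job in, once; it reports no verdict.
The state is a dict: "time": time; "joint_positions": joint angles; "qd": joint speeds; "joint_torque": joint torques, N m; "position": TCP position; "tool_rot": TCP orientation; "ft_force": force on the tool from outside, world axes, zero at the start; "torque": the same for the moment, N m; "grip_width": opening from 0.0 (shut) to 1.0 (fully open).
Only numpy, scipy, OpenCV 4.12 (cv2) and the standard library are available. Lean on these libraries where they do the work, as an engineer would, in place of code of your own. Each camera call takes 0.05 s, during which the arm holds its last target.

TASK

Pack the pale green jade set that lies on the mat, each piece into the open box made for it: the bangle flat around the round cushion of the largest box, the thumb ring standing in the round well of the smallest box, the disc flat in the round recess and the plaque flat in the rectangular recess, lined up with it. Jade chips, so set every piece down in its box instead of letting it drop. Leave the white bangle and the brown thumb ring lying where they are.

Things in the scene. Friction and masses are not known exactly. Their poses are not given: they have to be found in the camera images.
- green_bangle_centre (a point): Bangle of pale green jade, about 63 g: outer diameter 74 mm, hole 57 mm, wall 8.5 mm wide, 12 mm high, lying flat on the table; this point is the centre of its hole, half-way up (6 mm); z is its axis. It is wider than most grippers: grasp it across the wall, about 33 mm from this point, one finger in the hole.
- green_thumb_ring_centre (a point): Thumb ring of pale green jade, a thick barrel-shaped ring, about 38 g: outer diameter 32 mm, hole 20 mm, 26 mm high, both ends alike, standing on end on the table; this point is its centre, half-way up (13 mm); z is its axis.
- green_disc_centre (a point): Disc pendant of pale green jade, about 44 g: a flat round disc, diameter 44 mm, 10 mm thick, with a small hole (10 mm) in the middle, lying flat on the table; this point is its centre, half-way up (5 mm); z is its axis.
- green_plaque_centre (a point): Plaque pendant of pale green jade, about 52 g: a plain rectangular tablet 54 mm long (its x), 34 mm wide (its y), 10 mm thick (z), with a tiny dark hole near one end, lying flat on the table; this point is its centre, half-way up (5 mm). Either end may point either way in its box.
- white_bangle_centre (a point): Bangle of white jade, not part of the set, loose, to be left alone: outer diameter 74 mm, hole 57 mm, wall 8.5 mm wide, 12 mm high, lying flat on the table; this point is the centre of its hole, half-way up (6 mm); z is its axis.
- brown_thumb_ring_centre (a point): Thumb ring of brown jade, not part of the set, loose, to be left alone: outer diameter 32 mm, hole 20 mm, 26 mm high, both ends alike, standing on end on the table; this point is its centre, half-way up (13 mm); z is its axis. Only the listed things and two flat cards lie on the grey-brown mat; equipment up to 180 mm tall stands beyond its edges.
- bangle_box_seat (a point): Bangle box: the largest, dark red, open, loose, 106 x 106 mm, 30 mm high, champagne lining ending 1 mm above the red rim, with a dark-floored round recess 92 mm wide, 4 mm deep; in its middle a champagne cushion 38 mm wide, 5 mm high; the bangle lies in the groove around it. This point is the centre of the recess floor, 26 mm above the table; x and y run along the box's sides, z up.
- ring_box_seat (a point): Thumb ring box: the smallest and tallest box, dark red, open, 70 x 70 mm, 36 mm high, champagne lining ending 1 mm above the red rim, with a dark-floored round well 50 mm wide and 6 mm deep in the middle, in which the ring stands on end. The box is loose. This point is the centre of the recess floor, 30 mm above the table; x and y run along the box's sides, z up.
- disc_box_seat (a point): Disc box: dark red, open, 84 x 84 mm, 26 mm high, champagne lining ending 1 mm above the red rim, with a dark-floored round recess 60 mm wide and 4 mm deep in the middle, no cushion. The box is loose. This point is the centre of the recess floor, 22 mm above the table; x and y run along the box's sides, z up.
- plaque_box_seat (a point): Plaque box: dark red, open, 96 mm (x) by 76 mm (y), 26 mm high, champagne lining ending 1 mm above the red rim, with a dark-floored rectangular recess 74 mm (x) by 54 mm (y), 4 mm deep, in the middle. The box is loose. This point is the centre of the recess floor, 22 mm above the table; x and y run along the box's sides, z up.

How it is judged:
By the outcome, as a careful person would: the job done as asked, in the order asked, and still so for the second after the job is handed in, with the robot touching nothing.
It also fails if it takes over 102 s, if anything falls off the work surface, if the arm or the gripper's body presses on something with over 40 N, if the wrist force passes 120 N, or if a joint passes its speed limit or range.

## Working session

There is one attempt and no reset: what is moved stays moved. The work goes in short steps, Python scripts to look and compute and a shell command to move; the robot and the scene stay as the last step left them, time stands still between calls to the robot, and variables do not carry over. Pictures are saved under pics/ and viewed, and the job is handed in when it is done.

```bash
mkdir -p pics; ls; python3 - <<'E'
from bench import monitor, eyes
import cv2,numpy as np,pickle
s=monitor.get_state()
for k,v in s.items(): print(k,np.round(v,4))
for n in ("scene","top"):
    d=eyes.get_image(n); pickle.dump(d,open(f"{n}0.pkl","wb"))
    cv2.imwrite(f"pics/{n}0.png",d["color"][:,:,::-1])
    print(n,[d[k] for k in("fx","fy","cx","cy")],np.round(d["world_to_cam"],4).tolist(),[k for k in d])
E
```

```text
pics
time 0.0
joint_positions [-1.2339  0.3218 -0.0701  1.4517  0.0226  1.3708 -0.0569]
qd [-0.0001  0.0012  0.0012 -0.0003 -0.0008  0.001  -0.0004]
joint_torque [ 6.00000e-04 -4.91285e+01 -4.03300e-01 -3.12522e+01 -6.38000e-02
  4.39000e-02  2.00000e-04]
position [0.2061 0.6158 0.1862]
tool_rot [-5.0480e-01 -3.1006e+00  2.9000e-03]
ft_force [-0.1543  0.4555 -0.6503]
torque [-0.0166  0.0093 -0.0547]
grip_width 0.9975
scene [385.52122349856154, 385.52122349856154, 280.92562311826816, 209.30183089288656] [[0.8239, 0.5663, -0.0234, -0.4275], [-0.3306, 0.5137, 0.7917, 0.1447], [0.4604, -0.6445, 0.6105, -1.2098], [0.0, 0.0, 0.0, 1.0]] ['color', 'range_z', 'fx', 'fy', 'cx', 'cy', 'world_to_cam']
top [422.3430564469104, 422.3430564469104, 278.7977686088646, 215.3654584931924] [[-0.0157, -0.9999, 0.0021, 0.0098], [0.9919, -0.0153, 0.1262, -0.5527], [-0.1261, 0.0041, 0.992, -1.2473], [0.0, 0.0, 0.0, 1.0]] ['color', 'range_z', 'fx', 'fy', 'cx', 'cy', 'world_to_cam']
```

View pics/top0.png

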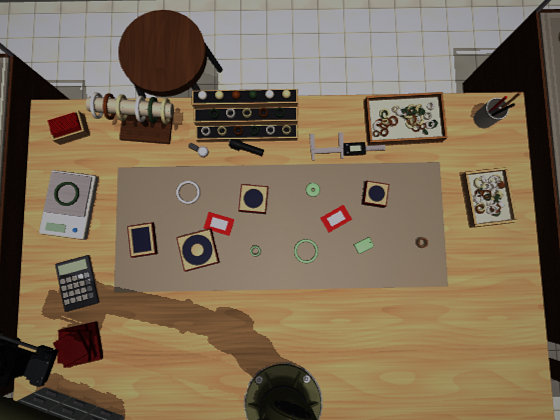

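View pics/scene0.png

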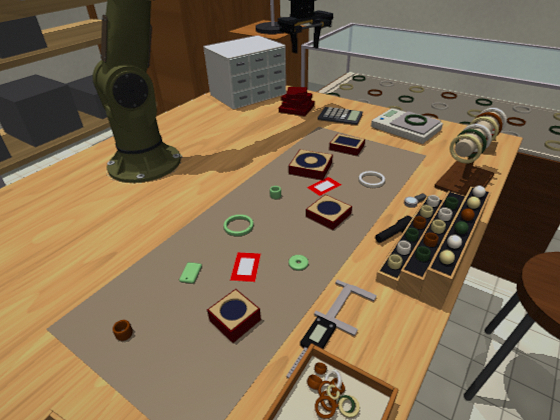

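```bash
cat > h.py <<'E'
import numpy as np,cv2,pickle
def load(n): return pickle.load(open(n,"rb"))
def grab(n,tag):
    from bench import eyes
    d=eyes.get_image(n); pickle.dump(d,open(f"{n}{tag}.pkl","wb")); cv2.imwrite(f"pics/{n}{tag}.png",d["color"][:,:,::-1]); return d
def ray(d,uv,z):
    uv=np.atleast_2d(uv).astype(float)
    c=np.c_[(uv[:,0]-d["cx"])/d["fx"],-(uv[:,1]-d["cy"])/d["fy"],-np.ones(len(uv))]
    W=np.linalg.inv(d["world_to_cam"]); r=c@W[:3,:3].T; o=W[:3,3]
    return o+r*((z-o[2])/r[:,2])[:,None]
def proj(d,p):
    p=np.atleast_2d(p); c=p@d["world_to_cam"][:3,:3].T+d["world_to_cam"][:3,3]
    return np.c_[d["cx"]-d["fx"]*c[:,0]/c[:,2],d["cy"]+d["fy"]*c[:,1]/c[:,2]]
E
python3 - <<'E'
from h import *
for n in ("top","scene"):
    d=load(n+"0.pkl"); im=d["color"]; hsv=cv2.cvtColor(im,cv2.COLOR_RGB2HSV)
    pts={"top":[(306,238),(307,251),(256,246),(313,183),(364,244),(421,238),(188,181),(197,250),(197,240),(197,228),(142,239),(142,226),(253,198),(253,186),(376,194),(376,183),(280,270)],
     "scene":[(238,217),(238,225),(275,188),(297,257),(190,273),(310,158),(328,211),(234,310),(347,143)]}[n]
    for p in pts:
        z=d["range_z"][p[1],p[0]]
        c=np.array([(p[0]-d["cx"])/d["fx"]*z,-(p[1]-d["cy"])/d["fy"]*z,-z,1]); w=np.linalg.inv(d["world_to_cam"])@c
        print(n,p,im[p[1],p[0]],hsv[p[1],p[0]],np.round(w[:3],3))
d=load("top0.pkl")
cv2.imwrite("pics/topz.png",cv2.resize(d["color"][155:295,110:440,::-1],None,fx=2.4,fy=2.4,interpolation=cv2.INTER_CUBIC))
E
```

```text
top (306, 238) [136 120 103] [ 15  62 136] [ 0.485 -0.082  0.001]
top (307, 251) [141 126 109] [ 16  58 141] [ 0.445 -0.084  0.002]
top (256, 246) [ 81 114  76] [ 56  85 114] [0.462 0.072 0.021]
top (313, 183) [122 161 117] [ 57  70 161] [ 0.656 -0.107  0.012]
top (364, 244) [137 168 129] [ 54  59 168] [ 0.463 -0.26   0.007]
top (421, 238) [98 55 34] [ 10 167  98] [ 0.478 -0.43   0.026]
top (188, 181) [173 175 184] [115  15 184] [0.669 0.283 0.009]
top (197, 250) [167 156 116] [ 24  78 167] [0.452 0.249 0.032]
top (197, 240) [30 31 49] [118  99  49] [0.482 0.25  0.026]
top (197, 228) [135 119 102] [ 15  62 135] [0.521 0.255 0.005]
top (142, 239) [25 27 44] [117 110  44] [0.489 0.421 0.014]
top (142, 226) [167 149 108] [ 21  90 167] [0.528 0.418 0.027]
top (253, 198) [30 30 49] [120  99  49] [0.61  0.08  0.022]
top (253, 186) [175 163 120] [ 23  80 175] [0.647 0.079 0.024]
top (376, 194) [28 28 46] [120 100  46] [ 0.614 -0.298  0.032]
top (376, 183) [157 132  96] [ 18  99 157] [ 0.647 -0.297  0.039]
top (280, 270) [146 130 113] [ 15  58 146] [0.388 0.    0.002]
scene (238, 217) [62 92 58] [56 94 92] [ 0.427 -0.057  0.008]
scene (238, 225) [140 124 104] [ 17  66 140] [ 0.444 -0.078  0.004]
scene (275, 188) [60 90 57] [57 93 90] [0.442 0.084 0.021]
scene (297, 257) [133 193 125] [ 56  90 193] [ 0.628 -0.096  0.009]
scene (190, 273) [131 191 123] [ 56  91 191] [ 0.465 -0.262  0.01 ]
scene (310, 158) [187 159 110] [ 19 105 187] [0.448 0.258 0.031]
scene (328, 211) [30 32 55] [118 116  55] [0.615 0.068 0.025]
scene (234, 310) [31 31 56] [120 114  56] [ 0.618 -0.296  0.031]
scene (347, 143) [25 28 54] [117 137  54] [0.493 0.413 0.023]
```

View pics/topz.png

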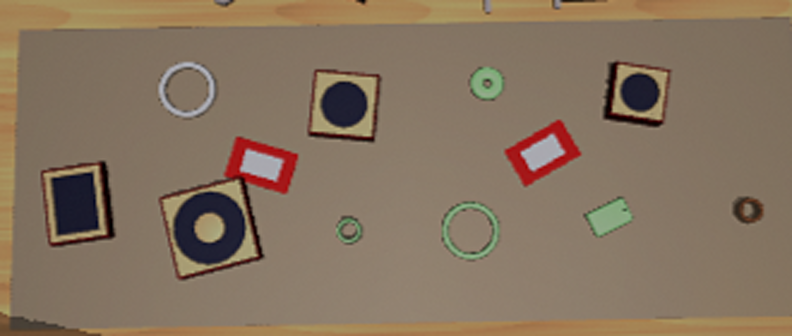

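The crop shows every piece free on the mat. In full-image pixels the green bangle is at (306,251), the ring (256,250), the disc (313,189) and the plaque (364,244). The boxes are bangle (197,250), ring (376,194), disc (253,198) and plaque (142,239). Next I'll measure them in both views.

```bash
cat > meas.py <<'E'
from h import *
def blobs(mask,amin=20):
    c,_=cv2.findContours(mask,cv2.RETR_EXTERNAL,cv2.CHAIN_APPROX_NONE); return [x for x in c if cv2.contourArea(x)>amin]
def near(d,mask,p0,z,amin=20):
    g=proj(d,[*p0,z])[0]
    bs=blobs(mask,amin)
    return min(bs,key=lambda b:np.linalg.norm(b.reshape(-1,2).mean(0)-g))
def outline(d,im,p0,z,mask,amin=20):
    return ray(d,near(d,mask,p0,z,amin).reshape(-1,2),z)
def circ(P):
    # moments-free: ellipse fit of outline in world plane
    (c,ax,a)=cv2.fitEllipse((P[:,:2]*1000).astype(np.float32)); return np.round(c,1),np.round(ax,1)
def rect(P):
    (c,s,a)=cv2.minAreaRect((P[:,:2]*1000).astype(np.float32)); return np.round(c,1),np.round(s,1),round(a,1)
def masks(d):
    im=cv2.resize(d["color"],None,fx=1,fy=1); hsv=cv2.cvtColor(im,cv2.COLOR_RGB2HSV)
    green=cv2.inRange(hsv,(42,40,40),(75,255,255)); dark=cv2.inRange(hsv,(105,50,15),(130,255,90))
    h,s,v=cv2.split(hsv)
    cham=cv2.inRange(hsv,(14,66,120),(30,140,255))
    return green,dark,cham
E
python3 - <<'E'
from meas import *
for n in ("top","scene"):
    d=load(n+"0.pkl"); g,dk,ch=masks(d); im=d["color"]; print(n)
    for nm,p,z in (("bangle",(.445,-.083),.009),("ring",(.452,.07),.026),("disc",(.635,-.1),.0075)):
        P=outline(d,im,p,z,g); print(nm,circ(P),(P[:,:2].min(0)+P[:,:2].max(0))/2,np.ptp(P[:,:2],axis=0))
    P=outline(d,im,(.463,-.26),.0075,g); print("plaque",rect(P))
    for nm,p,z in (("bbox",(.45,.25),.030),("rbox",(.615,-.297),.036),("dbox",(.61,.08),.026)):
        P=outline(d,im,p,z,dk,60); print(nm,circ(P))
        P=outline(d,im,p,z+.001,ch,150); print("   lining",rect(P))
    P=outline(d,im,(.489,.421),.026,dk,60); print("pbox",rect(P))
    P=outline(d,im,(.489,.421),.027,ch,150); print("   lining",rect(P))
E
```

```text
top
bangle (array([445.8, -79.5]), array([70.3, 71. ])) [ 0.44630822 -0.07908528] [0.07061373 0.07096548]
ring (array([447.8,  74.9]), array([28.1, 30.9])) [0.44788527 0.07487024] [0.02734655 0.03032184]
disc (array([ 637. , -105.7]), array([40.5, 41.9])) [ 0.63622174 -0.10555181] [0.0414268  0.04098124]
plaque (array([ 459.8, -258.2]), array([32.7, 53. ]), 25.3)
bbox (array([454. , 249.5]), array([85. , 85.6]))
   lining (array([453.5, 250.1]), array([98.6, 99.6]), 14.2)
rbox (array([ 617.1, -297.2]), array([43.1, 43.6]))
   lining (array([ 617. , -296.6]), array([63.5, 63.2]), 80.2)
dbox (array([609.2,  79.4]), array([53.2, 53.7]))
   lining (array([608.8,  80.4]), array([77.8, 77.3]), 84.1)
pbox (array([487.3, 420.2]), array([70.7, 49.8]), 7.6)
   lining (array([486.8, 420.8]), array([88.4, 69.2]), 7.9)
scene
bangle (array([446.7, -80.5]), array([71.8, 79.4])) [ 0.44678355 -0.08019937] [0.07925016 0.07921589]
ring (array([457.3,  63.5]), array([29.3, 60.8])) [0.45731014 0.06352372] [0.04540134 0.0524895 ]
disc (array([ 637.6, -106.6]), array([41.5, 44.4])) [ 0.63774596 -0.10646098] [0.04269851 0.04547254]
plaque (array([ 461. , -258.4]), array([35.8, 57.1]), 24.7)
bbox (array([454.7, 250.4]), array([72.8, 85.8]))
   lining (array([380. ,  56.3]), array([1387.7, 1141.3]), 90.0)
rbox (array([ 618.1, -298.5]), array([41.7, 45.1]))
   lining (array([386. ,  49.4]), array([1373.4, 1129.6]), 90.0)
dbox (array([609.7,  79.5]), array([47.2, 54.2]))
   lining (array([376.1,  60.9]), array([1397.2, 1149.2]), 90.0)
pbox (array([487.6, 422.3]), array([68.2, 40.4]), 7.6)
   lining (array([376.1,  60.9]), array([1397.2, 1149.2]), 90.0)
```

```bash
cat > go.py <<'E'
# usage: go.py x y z [yaw of tool y, deg] : prints shift in tool axes and turn still to go
import sys,numpy as np
from scipy.spatial.transform import Rotation as R
from bench import monitor
s=monitor.get_state(); M=R.from_rotvec(s["tool_rot"]).as_matrix()
print("t",round(s["time"],2),"pos",np.round(s["position"],4),"yawY",round(np.degrees(np.arctan2(M[1,1],M[0,1])),2),"tilt",np.round(M[:2,2],4),"F",np.round(s["ft_force"],1),"w",round(s["grip_width"]*87,1),"q",np.round(s["joint_positions"],2))
if len(sys.argv)>3:
    print("tool shift",np.round(M.T@(np.array(list(map(float,sys.argv[1:4])))-s["position"]),4))
E
python3 -m pendant '[[[0,0,-9.25],[0,0,0],-1],[[0,0,-9.25],[0,0,0],-1],[[0,0,0],[-0.041,-0.044,0],-1],[[0,0,0],[-0.041,-0.044,0],-1],[[0,0,0],[-0.041,-0.044,0],-1],[[0,0,0],[-0.041,-0.044,0],-1],[[0,0,0],[-0.041,-0.044,0],-1],[[0,0,0],[-0.041,-0.044,0],-1]]'; python3 go.py 0.446 -0.080 0.08
```

```text
time: 1.1
position: [0.4532, 0.3507, 0.187]
tool_rot: [0.0, -3.141, 0.0]
ft_force: [0.3, 0.6, 0.4]
grip_width: 1.001
t 1.1 pos [0.4532 0.3507 0.187 ] yawY 90.01 tilt [-0.0002 -0.    ] F [0.3 0.6 0.4] w 87.1 q [-0.8   0.16  0.1   1.65 -0.02  1.33  0.88]
tool shift [ 0.0072 -0.4307  0.107 ]
```

```bash
python3 -m pendant '[[[0,0,0],[0,-0.061,0],-1],[[0,0,0],[0,-0.061,0],-1],[[0,0,0],[0,-0.061,0],-1],[[0,0,0],[0,-0.061,0],-1],[[0,0,0],[0,-0.061,0],-1],[[0,0,0],[0,-0.061,0],-1],[[0,0,0],[0,-0.0,0],-1]]'; python3 go.py 0.446 -0.080 0.08
```

```text
time: 1.98
position: [0.4518, -0.0188, 0.1873]
tool_rot: [0.015, 3.141, -0.0]
ft_force: [-0.1, 0.3, -0.1]
grip_width: 1.001
t 1.98 pos [ 0.4518 -0.0188  0.1873] yawY 89.47 tilt [ 0.0003 -0.0003] F [-0.1  0.3 -0.1] w 87.1 q [-0.47 -0.13  0.42  1.93  0.05  1.33  1.49]
tool shift [ 0.0053 -0.0612  0.1073]
```

```bash
python3 -m pendant '[[[0,0,-0.5],[0.005,-0.059,0],-1],[[0,0,0],[0,-0.002,0.055],-1],[[0,0,0],[0,0,0.050],-1],[[0,0,0],[0,0,0],-1]]'; python3 go.py 0.446 -0.080 0.08; python3 - <<'E'
from h import *
d=grab("top",1); e=grab("scene",1)
cv2.imwrite("pics/c1.png",np.hstack([cv2.resize(d["color"][190:310,240:380,::-1],None,fx=2.8,fy=2.8),cv2.resize(e["color"][140:260,170:310,::-1],None,fx=2.8,fy=2.8)]))
E
```

```text
time: 2.48
position: [0.4437, -0.0736, 0.0791]
tool_rot: [0.015, -3.133, 0.001]
ft_force: [0.2, -0.5, 0.5]
grip_width: 1.003
t 2.48 pos [ 0.4437 -0.0736  0.0791] yawY 90.54 tilt [-0.0083 -0.0004] F [ 0.2 -0.5  0.5] w 87.2 q [-0.42 -0.03  0.52  2.07  0.02  1.11  1.67]
tool shift [-0.0023 -0.0064 -0.0009]
```

View pics/c1.png

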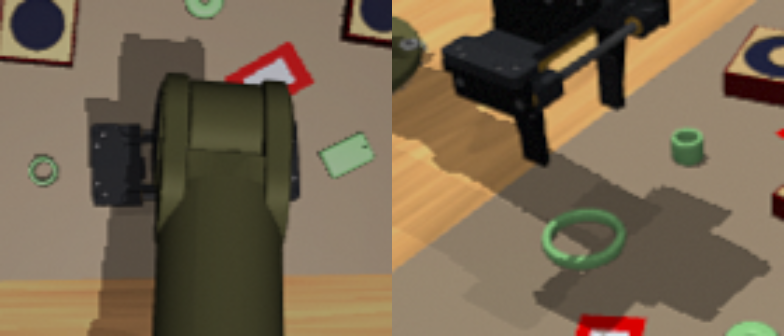

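The crop shows the fingers above the green bangle (left half: the arm hides it from above; right half: bangle at about (584,238), fingers above and behind it). I'll let the pose settle, then correct it.

```bash
python3 -m pendant '[[[0,0,0],[-0.002,-0.0065,0],-1],[[0,0,0],[0,0,0],-1]]'; python3 go.py 0.446 -0.080 0.0055
```

```text
time: 2.82
position: [0.451, -0.0816, 0.084]
tool_rot: [-0.013, 3.138, 0.0]
ft_force: [-0.2, 0.7, -0.1]
grip_width: 0.999
t 2.83 pos [ 0.451  -0.0816  0.084 ] yawY 90.46 tilt [0.0034 0.0001] F [-0.2  0.7 -0.1] w 86.9 q [-0.41 -0.03  0.53  2.06  0.01  1.1   1.69]
tool shift [0.0053 0.0017 0.0785]
```

```bash
python3 -m pendant '[[[0,0,0],[0,0,0],-1],[[0,0,0],[0,0,0],-1]]'; python3 go.py 0.446 -0.080 0.0055
```

```text
time: 3.08
position: [0.4496, -0.0809, 0.0826]
tool_rot: [-0.014, 3.141, 0.0]
ft_force: [0.6, -0.6, -0.4]
grip_width: 0.999
t 3.08 pos [ 0.4496 -0.0809  0.0826] yawY 90.52 tilt [0.0006 0.0002] F [ 0.6 -0.6 -0.4] w 86.9 q [-0.41 -0.03  0.53  2.06  0.01  1.1   1.69]
tool shift [0.0036 0.0009 0.0771]
```

```bash
python3 -m pendant '[[[0,0,0.5],[0.0035,0.001,0.03],-1],[[0,0,0],[0,0,0.03],-1],[[0,0,0],[0,0,0],-1],[[0,0,0],[0,0,0],-1]]'; python3 go.py 0.446 -0.080 0.0055
```

```text
time: 3.58
position: [0.4466, -0.0801, 0.0232]
tool_rot: [-0.0, 3.14, -0.0]
ft_force: [0.2, 0.1, -0.2]
grip_width: 1.002
t 3.58 pos [ 0.4466 -0.0801  0.0232] yawY 90.01 tilt [ 0.0012 -0.0001] F [ 0.2  0.1 -0.2] w 87.2 q [-0.4   0.05  0.54  2.13 -0.03  0.97  1.72]
tool shift [0.0006 0.0001 0.0177]
```

```bash
python3 -m pendant '[[[0,0,0],[0,0,0.010],-1],[[0,0,0],[0,0,0.008],-1],[[0,0,0],[0,0,0],-1]]'; python3 go.py 0.446 -0.080 0.005;python3 - <<'E'
from h import *
e=grab("scene",2)
cv2.imwrite("pics/c2.png",cv2.resize(e["color"][140:260,170:310,::-1],None,fx=4,fy=4))
E
```

```text
time: 3.95
position: [0.4452, -0.08, 0.0036]
tool_rot: [0.0, -3.14, 0.0]
ft_force: [-0.2, -0.3, -0.8]
grip_width: 1.002
t 3.95 pos [ 0.4452 -0.08    0.0036] yawY 90.0 tilt [-0.0013 -0.0001] F [-0.2 -0.3 -0.8] w 87.2 q [-0.4   0.09  0.54  2.14 -0.06  0.93  1.74]
tool shift [-0.0008  0.     -0.0014]
```

View pics/c2.png

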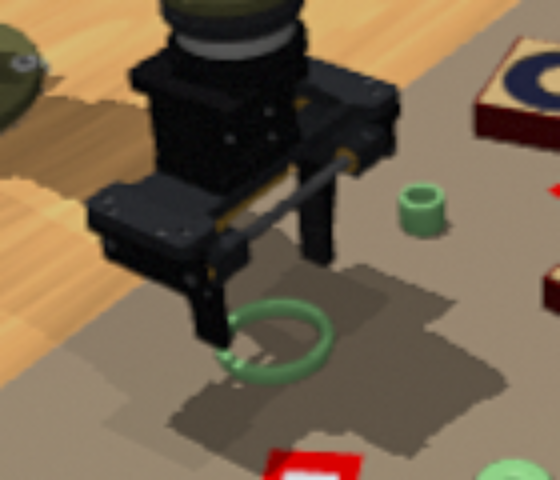

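The fingers look too far toward the back-left: tips at (212,345) and (318,262), bangle centre at (275,340). I'll project the expected tip positions to check.

```bash
python3 - <<'E'
from h import *
e=load("scene2.pkl")
for p in ([.4452,-.08,.0036],[.4452,-.08-.051,.0036],[.4452,-.08+.051,.0036],[.446,-.08,.006]): print(p,(proj(e,p)[0]-[170,140])*4)
for uv in ((212,345),(318,262),(275,340)): print(ray(e,[uv[0]/4+170,uv[1]/4+140],.004))
z=e["range_z"]
for uv in ((208,330),(316,250)):
    u,v=int(uv[0]/4+170),int(uv[1]/4+140); zz=z[v,u]
    c=np.array([(u-e["cx"])/e["fx"]*zz,-(v-e["cy"])/e["fy"]*zz,-zz,1]); print((np.linalg.inv(e["world_to_cam"])@c)[:3])
E
```

```text
[0.4452, -0.08, 0.0036] [271.59291027 343.22872598]
[0.4452, -0.131, 0.0036] [216.92521571 389.59211578]
[0.4452, -0.029000000000000005, 0.0036] [322.60802938 299.96306658]
[0.446, -0.08, 0.006] [272.23998343 340.69911694]
[[ 0.41564095 -0.10171373  0.004     ]]
[[0.41811745 0.00070827 0.004     ]]
[[ 0.44532701 -0.07679796  0.004     ]]
[ 0.44747524 -0.13282744  0.05341566]
[ 0.45279114 -0.03936793  0.05439044]
```

```bash
python3 - <<'E'
from h import *
e=load("scene2.pkl")
for z in (0,.02,.03,.04,.05): print(z,(proj(e,[[.4452,-.131,z],[.4452,-.029,z]])-[170,140])*4)
E
python3 go.py
python3 - <<'E'
from h import *
e=grab("scene",3);d=grab("top",3)
def w(e,m):
    v,u=np.nonzero(m); zz=e["range_z"][v,u]
    c=np.c_[(u-e["cx"])/e["fx"]*zz,-(v-e["cy"])/e["fy"]*zz,-zz,np.ones(len(u))]; return (c@np.linalg.inv(e["world_to_cam"]).T)[:,:3]
m=np.zeros((420,560),bool); m[140:260,170:310]=True
m&=(e["color"].max(2)<50)&(e["range_z"]>0)
P=w(e,m); 
for lo,hi in ((-.16,-.10),(-.06,0)):
    Q=P[(P[:,1]>lo)&(P[:,1]<hi)&(P[:,0]>.42)&(P[:,0]<.48)]
    print(len(Q),np.histogram(Q[:,2],bins=np.arange(-.01,.14,.01)))
cv2.imwrite("pics/c3.png",cv2.resize(e["color"][140:260,170:310,::-1],None,fx=4,fy=4))
E
```

```text
0 [[217.60783112 394.09908783]
 [323.0096211  304.36932093]]
0.02 [[213.77371861 368.78433866]
 [320.75562186 279.63849766]]
0.03 [[211.81774328 355.87000066]
 [319.60729663 267.03910195]]
0.04 [[209.83511479 342.77968503]
 [318.44439335 254.27975628]]
0.05 [[207.82528461 329.50977014]
 [317.26663265 241.35739533]]
t 4.0 pos [ 0.4455 -0.0801  0.004 ] yawY 90.0 tilt [-0.0007 -0.0001] F [ 0.1  0.1 -0.3] w 86.9 q [-0.4   0.09  0.54  2.14 -0.05  0.93  1.74]
1382 (array([ 0,  0,  0,  0,  0, 19, 25, 24, 21,  8,  0,  0,  1, 12, 32]), array([-0.01,  0.  ,  0.01,  0.02,  0.03,  0.04,  0.05,  0.06,  0.07,
        0.08,  0.09,  0.1 ,  0.11,  0.12,  0.13,  0.14]))
531 (array([ 0,  0,  0,  0,  0, 23, 23, 28, 25, 30, 18, 14, 23, 25, 99]), array([-0.01,  0.  ,  0.01,  0.02,  0.03,  0.04,  0.05,  0.06,  0.07,
        0.08,  0.09,  0.1 ,  0.11,  0.12,  0.13,  0.14]))
```

View pics/c3.png

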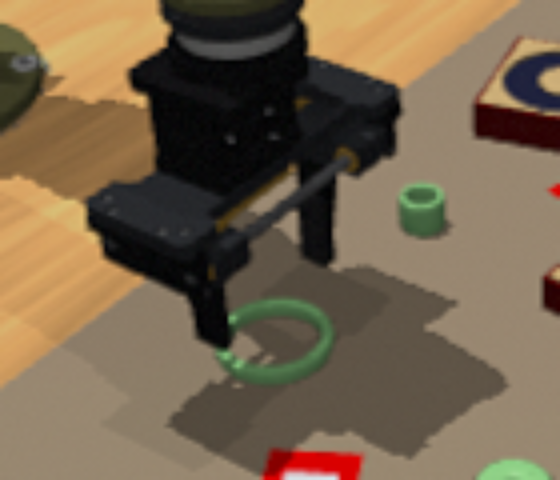

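Both the depth and the image put the fingertips near z = 0.037, while the TCP reads 0.004. I'll raise the arm, shut the empty jaws and see whether the tips move or the offset is fixed.

```bash
python3 -m pendant '[[[0,0,0],[0,0,-0.06],-1],[[0,0,0],[0,0,0],1],[[0,0,0],[0,0,0],1],[[0,0,0],[0,0,0],1],[[0,0,0],[0,0,0],1],[[0,0,0],[0,0,0],1],[[0,0,0],[0,0,0],1]]' 20; python3 go.py
cat > tip.py <<'E'
import sys
from h import *
tag=sys.argv[1]
e=grab("scene",tag)
from bench import monitor
s=monitor.get_state(); p=s["position"]
v,u=np.nonzero((e["color"].max(2)<60)&(e["range_z"]>0)); zz=e["range_z"][v,u]
c=np.c_[(u-e["cx"])/e["fx"]*zz,-(v-e["cy"])/e["fy"]*zz,-zz,np.ones(len(u))]; P=(c@np.linalg.inv(e["world_to_cam"]).T)[:,:3]
for lo,hi in ((-.075,0),(0,.075)):
    Q=P[(P[:,1]-p[1]>lo)&(P[:,1]-p[1]<hi)&(abs(P[:,0]-p[0])<.03)&(abs(P[:,2]-p[2]-.03)<.06)]
    print(len(Q),"tip z",np.sort(Q[:,2])[:6].round(3),"rel tcp",np.sort(Q[:,2])[3]-p[2],Q[Q[:,2]<Q[:,2].min()+.02].mean(0)-p)
g=proj(e,p)[0].astype(int); print("tcp px",g)
x0,y0=max(g[0]-70,0),max(g[1]-80,0); cv2.imwrite(f"pics/t{tag}.png",cv2.resize(e["color"][y0:y0+120,x0:x0+140,::-1],None,fx=4,fy=4)); print("crop",x0,y0)
E
python3 tip.py 4
```

```text
time: 4.97
position: [0.4457, -0.0801, 0.064]
tool_rot: [0.0, -3.141, 0.0]
ft_force: [-0.8, 0.1, -0.3]
grip_width: 0.397
t 4.97 pos [ 0.4457 -0.0801  0.064 ] yawY 90.01 tilt [-0.0005 -0.0001] F [-0.8  0.1 -0.3] w 34.6 q [-0.42 -0.01  0.54  2.09  0.01  1.06  1.69]
154 tip z [0.101 0.101 0.102 0.102 0.103 0.103] rel tcp 0.03798521211155857 [ 0.00321276 -0.02616931  0.04667244]
154 tip z [0.102 0.102 0.103 0.104 0.104 0.104] rel tcp 0.0398271117035086 [0.00496165 0.0183742  0.04774109]
tcp px [235 206]
crop 165 126
```

View pics/t4.png

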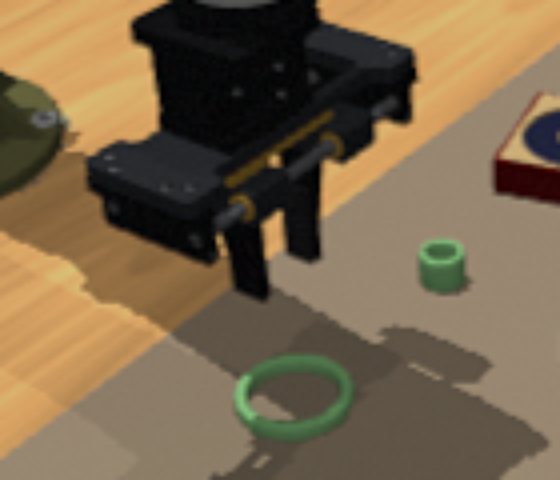

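```bash
python3 - <<'E'
from h import *
e=load("scene4.pkl"); p=np.array([.4457,-.0801,.064])
x0,y0=165,126
sub=e["color"][y0+35:y0+85,x0+45:x0+90]; cv2.imwrite("pics/z4.png",cv2.resize(sub[:,:,::-1],None,fx=12,fy=12,interpolation=cv2.INTER_NEAREST))
z=e["range_z"]
for v in range(y0+56,y0+78,2):
    row=[]
    for u in range(x0+54,x0+84):
        zz=z[v,u]; c=np.array([(u-e["cx"])/e["fx"]*zz,-(v-e["cy"])/e["fy"]*zz,-zz,1]); w=(np.linalg.inv(e["world_to_cam"])@c)[:3]-p
        if w[2]>.02 and e["color"][v,u].max()<60: row.append((u,*np.round(w*1000).astype(int).tolist()))
    print(v,row)
E
```

```text
182 [(219, 31, -72, 121), (220, 32, -70, 120), (221, 31, -67, 118), (222, 2, -35, 90), (223, 6, -37, 92), (224, 8, -35, 92), (225, 10, -34, 92), (226, 11, -33, 92), (227, 32, -50, 109), (228, 37, -53, 112), (229, 37, -50, 110), (236, -5, 16, 59), (237, -3, 17, 58), (238, 1, 16, 60), (239, 4, 17, 61), (240, 6, 17, 62), (241, 8, 18, 62), (242, 8, 22, 60), (243, 10, 23, 60)]
184 [(221, -4, -33, 81), (222, -1, -34, 83), (223, 2, -33, 83), (224, 5, -33, 84), (225, 10, -36, 88), (226, 11, -33, 87), (227, 11, -30, 85), (228, 11, -27, 83), (229, 10, -23, 81), (237, -4, 17, 53), (238, 0, 16, 55), (239, 3, 16, 56), (240, 6, 17, 56), (241, 9, 17, 58), (242, 8, 21, 55), (243, 10, 23, 55), (244, 9, 26, 52)]
186 [(221, -6, -32, 75), (222, -3, -32, 76), (223, 0, -32, 77), (224, 2, -31, 77), (225, 7, -33, 80), (226, 10, -33, 81), (227, 11, -30, 80), (228, 10, -27, 78), (229, 11, -24, 76), (230, 9, -19, 73), (237, -4, 16, 48), (238, -1, 17, 48), (239, 3, 16, 50), (240, 5, 17, 51), (241, 9, 16, 52), (242, 8, 21, 49), (243, 10, 22, 50), (244, 11, 24, 49)]
188 [(222, -7, -29, 67), (223, -2, -31, 70), (2
[... 650 characters left out ...]
9, 61), (228, 9, -28, 62), (229, 11, -27, 62), (230, 10, -23, 59), (231, 7, -17, 54)]
194 [(223, -8, -28, 50), (224, -4, -28, 51), (225, -1, -28, 53), (226, 1, -27, 52), (227, 4, -27, 53), (228, 9, -29, 57), (229, 11, -28, 57), (230, 12, -25, 56), (231, 10, -20, 52)]
196 [(223, -10, -27, 43), (224, -5, -28, 45), (225, -3, -27, 45), (226, 1, -28, 48), (227, 3, -27, 48), (228, 6, -27, 49), (229, 9, -27, 50), (230, 11, -25, 50), (231, 8, -20, 46)]
198 [(224, -9, -26, 37), (225, -4, -28, 40), (226, -1, -27, 41), (227, 2, -27, 42), (228, 6, -28, 44), (229, 10, -29, 46), (230, 10, -26, 44), (231, 8, -20, 40)]
200 [(228, 6, -28, 39), (229, 9, -28, 40), (230, 10, -26, 39), (231, 12, -25, 39)]
202 []
```

View pics/z4.png

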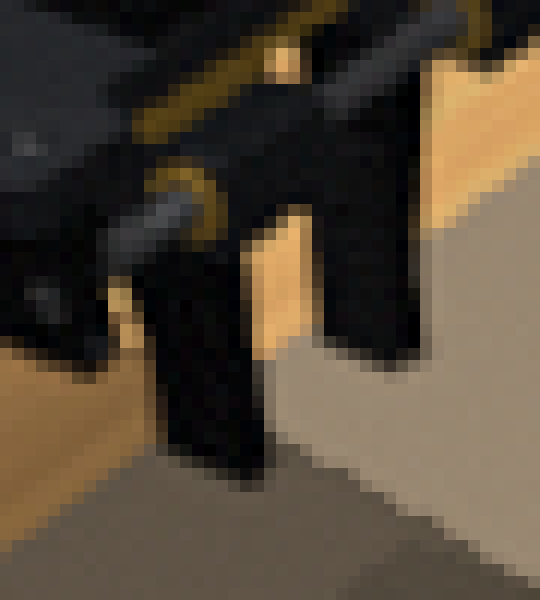

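Finger geometry: x runs from -9 to +11 mm around the reported TCP, y is centred, but the tips sit about 36 mm above the reported TCP. Before trusting the images I'll test it physically. At reported z = 0.004, closing to 60 mm will stop on the 74 mm bangle if the state is right, and pass above it if the picture is right.

```bash
python3 -m pendant '[[[0,0,0],[0,0,0],-1],[[0,0,0],[0,0,0],-1],[[0,0,0],[0,0,0],-1],[[0,0,0],[0,0,0],-1],[[0,0,0],[0,0,0.03],-1],[[0,0,0],[0,0,0.029],-1]]' 5; python3 -m pendant '[[[0,0,0],[0,0,0],-0.38],[[0,0,0],[0,0,0],-0.38],[[0,0,0],[0,0,0],-0.38]]';python3 go.py
```

```text
time: 5.78
position: [0.4464, -0.0799, 0.0049]
tool_rot: [-0.001, 3.14, 0.001]
ft_force: [0.7, 0.3, 0.2]
grip_width: 0.943
time: 6.15
position: [0.4471, -0.0801, 0.0065]
tool_rot: [-0.0, 3.139, 0.0]
ft_force: [0.3, -0.3, 0.5]
grip_width: 0.747
t 6.15 pos [ 0.4471 -0.0801  0.0065] yawY 90.01 tilt [0.0025 0.0003] F [ 0.3 -0.3  0.5] w 65.0 q [-0.41  0.08  0.55  2.14 -0.05  0.93  1.74]
```

It closed to 65 mm without meeting the bangle, so the images are right: real tip z is about the reported z + 0.036. I'll reopen and go down carefully, watching the force.

```bash
python3 -m pendant '[[[0,0,0],[0,0,0],-1],[[0,0,0],[0,0,0],-1],[[0,0,0],[0,0,0],-1],[[0,0,0],[0,0,0.015],-1],[[0,0,0],[0,0,0],-1],[[0,0,0],[0,0,0],-1]]';python3 go.py .446 -.08 -.031; python3 tip.py 5
```

```text
time: 6.9
position: [0.4455, -0.0802, -0.0102]
tool_rot: [-0.0, -3.141, 0.0]
ft_force: [-0.5, 0.4, 0.4]
grip_width: 1.001
t 6.9 pos [ 0.4455 -0.0802 -0.0102] yawY 90.0 tilt [-0.0009 -0.0003] F [-0.5  0.4  0.4] w 87.1 q [-0.4   0.11  0.55  2.15 -0.07  0.9   1.76]
tool shift [-0.0005  0.0002  0.0208]
97 tip z [0.006 0.026 0.028 0.029 0.03  0.03 ] rel tcp 0.03859109428450068 [-0.02874277 -0.00794037  0.01541665]
146 tip z [0.002 0.026 0.027 0.028 0.028 0.029] rel tcp 0.037441869985230455 [-0.01147748  0.07057629  0.01236768]
tcp px [238 230]
crop 168 150
```

View pics/t5.png

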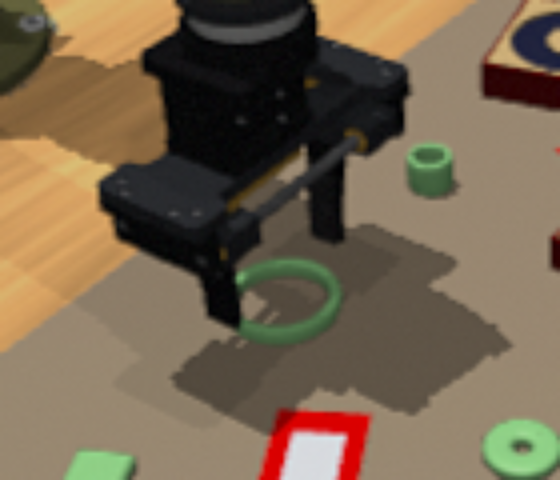

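The tips, at (222,322) and (325,240), straddle the ring about 26 mm up, so I can go on down.

```bash
python3 -m pendant '[[[0,0,0],[0,0,0.008],-1],[[0,0,0],[0,0,0.008],-1],[[0,0,0],[0,0,0],-1],[[0,0,0],[0,0,0],-1]]';python3 -m pendant '[[[0,0,0],[0,0,0.003],-1],[[0,0,0],[0,0,0],-1],[[0,0,0],[0,0,0],-1]]';python3 go.py .446 -.08 -.031; python3 tip.py 6
```

```text
time: 7.45
position: [0.4459, -0.0801, -0.0258]
tool_rot: [0.0, -3.141, 0.0]
ft_force: [0.4, 0.4, 0.1]
grip_width: 1.0
time: 7.82
position: [0.4459, -0.08, -0.0287]
tool_rot: [-0.0, 3.141, 0.0]
ft_force: [-0.6, -0.1, -0.4]
grip_width: 1.0
t 7.83 pos [ 0.4459 -0.08   -0.0287] yawY 90.0 tilt [0.0002 0.0001] F [-0.6 -0.1 -0.4] w 87.0 q [-0.39  0.15  0.54  2.16 -0.1   0.85  1.78]
tool shift [-0.0001  0.      0.0023]
97 tip z [-0.    -0.     0.009  0.009  0.009  0.009] rel tcp 0.03731222655850822 [ 0.00282517 -0.05094587  0.04167031]
142 tip z [-0.002 -0.001 -0.     0.001  0.001  0.002] rel tcp 0.029280800685308507 [7.06747569e-06 4.57517225e-02 3.88773612e-02]
tcp px [239 235]
crop 169 155
```

View pics/t6.png

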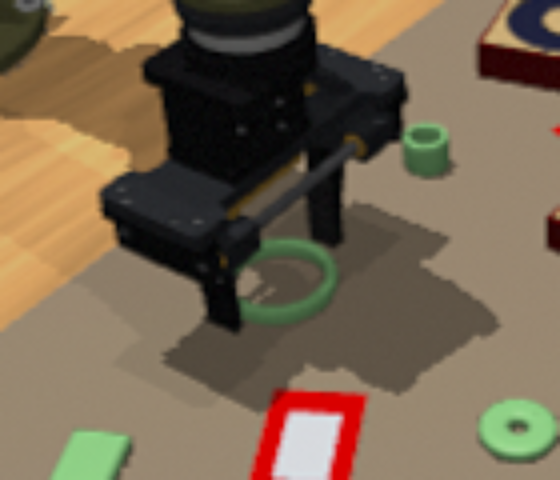

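```bash
for i in 1; do python3 -m pendant '[[[0,0,0],[0,0,0.003],-1],[[0,0,0],[0,0,0],-1]]';python3 -m pendant '[[[0,0,0],[0,0,0.0015],-1],[[0,0,0],[0,0,0],-1]]';  done; python3 go.py
```

```text
time: 8.12
position: [0.4456, -0.08, -0.032]
tool_rot: [0.0, -3.141, -0.0]
ft_force: [1.3, 0.9, 0.1]
grip_width: 1.003
time: 8.38
position: [0.4458, -0.08, -0.0333]
tool_rot: [0.0, -3.141, -0.0]
ft_force: [-0.3, -0.3, 0.0]
grip_width: 1.0
t 8.38 pos [ 0.4458 -0.08   -0.0333] yawY 90.01 tilt [-0.0001  0.    ] F [-0.3 -0.3  0. ] w 87.0 q [-0.39  0.16  0.54  2.17 -0.11  0.84  1.79]
```

```bash
python3 -m pendant '[[[0,0,0],[0,0,0.001],-1],[[0,0,0],[0,0,0],-1]]';python3 -m pendant '[[[0,0,0],[0,0,0.001],-1],[[0,0,0],[0,0,0],-1]]'; python3 go.py
```

```text
time: 8.62
position: [0.4458, -0.08, -0.0343]
tool_rot: [0.0, -3.142, -0.0]
ft_force: [0.2, -0.6, 0.4]
grip_width: 0.999
time: 8.88
position: [0.446, -0.0801, -0.0349]
tool_rot: [-0.0, 3.142, 0.0]
ft_force: [-1.0, 0.6, 4.7]
grip_width: 0.996
t 8.88 pos [ 0.446  -0.0801 -0.0349] yawY 90.0 tilt [0.     0.0003] F [-1.   0.6  4.7] w 86.6 q [-0.39  0.16  0.54  2.17 -0.11  0.84  1.79]
```

Light touch on the table at reported -0.0348, so real tip z = reported + 0.0348. I'll lift to a tip height of about 5 mm and grip.

```bash
python3 -m pendant '[[[0,0,0],[0,0,-0.0055],-1],[[0,0,0],[0,0,0],0],[[0,0,0],[0,0,0],0],[[0,0,0],[0,0,0],0],[[0,0,0],[0,0,0],0]]' 20; python3 go.py
```

```text
time: 9.5
position: [0.4459, -0.0799, -0.0297]
tool_rot: [-0.0, 3.142, 0.0]
ft_force: [-0.1, 0.2, 1.9]
grip_width: 0.841
t 9.5 pos [ 0.4459 -0.0799 -0.0297] yawY 90.01 tilt [0.     0.0002] F [-0.1  0.2  1.9] w 73.2 q [-0.39  0.15  0.54  2.17 -0.1   0.85  1.78]
```

Gripped at 73.2 mm, which matches the 74 mm bangle. Lifting and looking.

```bash
python3 -m pendant '[[[0,0,0],[0,0,-0.01],0],[[0,0,0],[0,0,-0.03],0],[[0,0,0],[0,0,-0.05],0],[[0,0,0],[0,0,0],0]]'; python3 tip.py 7; python3 go.py .454 .25 .05
```

```text
time: 10.0
position: [0.4493, -0.0804, 0.0642]
tool_rot: [0.0, 3.133, 0.001]
ft_force: [0.6, 0.3, -1.6]
grip_width: 0.845
135 tip z [0.101 0.102 0.103 0.103 0.103 0.104] rel tcp 0.041206001039356545 [ 0.00520016 -0.04521022  0.04882681]
150 tip z [0.1   0.102 0.104 0.105 0.106 0.106] rel tcp 0.04330003276460934 [0.00658421 0.03781265 0.05013313]
tcp px [236 207]
crop 166 127
t 10.05 pos [ 0.4474 -0.0801  0.0621] yawY 90.0 tilt [0.0043 0.0008] F [-0.5  0.3 -1.4] w 73.3 q [-0.43 -0.01  0.55  2.09  0.    1.06  1.69]
tool shift [-0.0065  0.3301  0.0124]
```

View pics/t7.png

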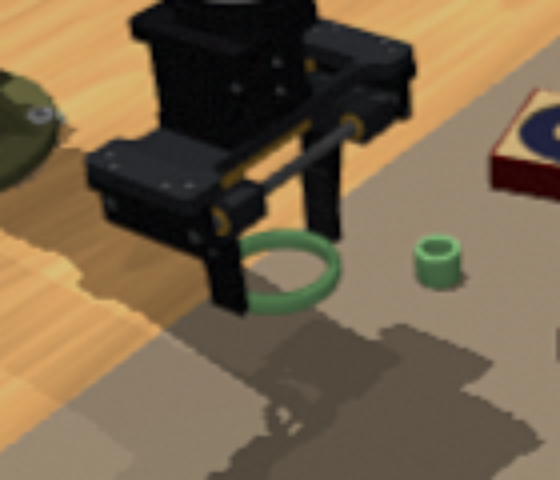

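```bash
python3 -m pendant '[[[0,0,0],[-0.003,0.04,-0.01],0],[[0,0,0],[0,0.05,0],0],[[0,0,0],[0,0.055,0],0],[[0,0,0],[0,0.055,0],0],[[0,0,0],[0,0.055,0],0],[[0,0,0],[0,0.045,0],0],[[0,0,0],[0,0.03,0],0],[[0,0,0],[0,0,0],0]]'; python3 -m pendant '[[[0,0,0],[0,0,0],0],[[0,0,0],[0,0,0],0]]';python3 go.py .454 .25 .015
```

```text
time: 11.05
position: [0.4471, 0.252, 0.0686]
tool_rot: [0.007, -3.139, 0.002]
ft_force: [-0.3, -0.7, -1.0]
grip_width: 0.843
time: 11.3
position: [0.4489, 0.2483, 0.0698]
tool_rot: [-0.003, -3.141, 0.001]
ft_force: [-0.5, -0.2, -0.3]
grip_width: 0.844
t 11.3 pos [0.4489 0.2483 0.0698] yawY 89.88 tilt [-0.0007 -0.0009] F [-0.5 -0.2 -0.3] w 73.4 q [-0.77  0.12  0.22  1.94 -0.03  1.08  1.04]
tool shift [-0.0052  0.0018  0.0548]
```

```bash
python3 -m pendant '[[[0,0,0],[-0.005,0.002,0.028],0],[[0,0,0],[0,0,0.027],0],[[0,0,0],[0,0,0],0],[[0,0,0],[0,0,0],0],[[0,0,0],[0,0,0],0]]'; python3 go.py .454 .25 -.0037; python3 - <<'E'
from meas import *
e=grab("scene",8);d=grab("top",8)
cv2.imwrite("pics/c8.png",np.hstack([cv2.resize(d["color"][190:310,130:270,::-1],None,fx=2.8,fy=2.8),cv2.resize(e["color"][90:210,240:380,::-1],None,fx=2.8,fy=2.8)]))
E
```

```text
time: 11.92
position: [0.4549, 0.2524, 0.0167]
tool_rot: [0.0, 3.14, 0.002]
ft_force: [0.5, -0.2, -0.5]
grip_width: 0.842
t 11.93 pos [0.4549 0.2524 0.0167] yawY 89.99 tilt [0.002  0.0015] F [ 0.5 -0.2 -0.5] w 73.3 q [-0.76  0.2   0.22  1.97 -0.05  0.97  1.06]
tool shift [ 0.0009 -0.0024  0.0204]
```

View pics/c8.png

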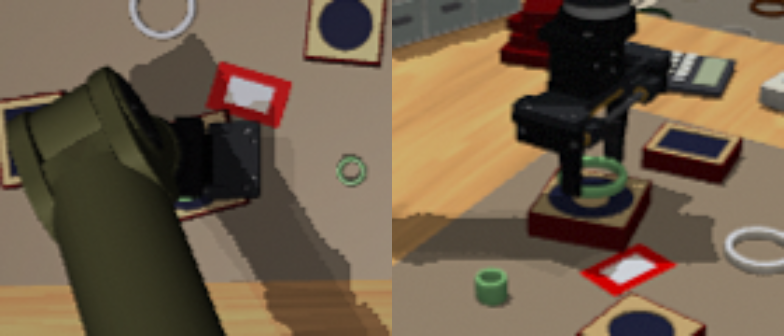

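The bangle hangs level over its box (right half: ring at about (600,180), cushion below). Lowering it.

```bash
python3 -m pendant '[[[0,0,0],[0.001,-0.0015,0.007],0],[[0,0,0],[0,0,0.007],0],[[0,0,0],[0,0,0],0],[[0,0,0],[0,0,0],0],[[0,0,0],[0,0,0],0]]'; python3 go.py .454 .25 -.0037; python3 - <<'E'
from h import *
e=grab("scene",9)
cv2.imwrite("pics/c9.png",cv2.resize(e["color"][120:190,270:370,::-1],None,fx=7,fy=7))
E
```

```text
time: 12.65
position: [0.453, 0.2506, 0.0014]
tool_rot: [-0.0, 3.141, 0.0]
ft_force: [0.4, -0.1, -1.4]
grip_width: 0.843
t 12.65 pos [0.453  0.2506 0.0014] yawY 90.0 tilt [0.0003 0.0003] F [ 0.4 -0.1 -1.4] w 73.4 q [-0.76  0.22  0.22  1.99 -0.06  0.94  1.06]
tool shift [-0.001  -0.0006  0.0051]
```

View pics/c9.png

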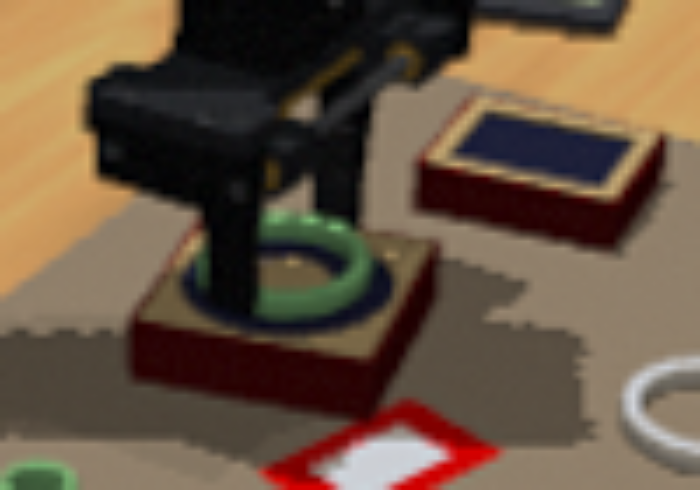

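Centred over the recess: dark shows all around the ring, which spans x 195–378 inside the recess at 180–395. Lowering in small steps until it touches.

```bash
python3 -m pendant '[[[0,0,0],[-0.001,-0.0005,0.002],0],[[0,0,0],[0,0,0.0015],0],[[0,0,0],[0,0,0],0],[[0,0,0],[0,0,0],0]]'; python3 -m pendant '[[[0,0,0],[0,0,0.001],0],[[0,0,0],[0,0,0],0]]';  python3 -m pendant '[[[0,0,0],[0,0,0.0007],0],[[0,0,0],[0,0,0],0]]'; python3 go.py .454 .25 -.0037
```

```text
time: 13.2
position: [0.4538, 0.25, -0.0022]
tool_rot: [-0.0, 3.142, 0.0]
ft_force: [-0.1, 0.2, -0.4]
grip_width: 0.842
time: 13.45
position: [0.4538, 0.2499, -0.0033]
tool_rot: [0.0, -3.142, 0.0]
ft_force: [0.2, 0.0, -0.8]
grip_width: 0.848
time: 13.7
position: [0.4539, 0.25, -0.0037]
tool_rot: [-0.0, 3.141, 0.0]
ft_force: [-1.0, -0.1, 2.0]
grip_width: 0.843
t 13.7 pos [ 0.4539  0.25   -0.0037] yawY 90.01 tilt [0.0001 0.0002] F [-1.  -0.1  2. ] w 73.3 q [-0.76  0.23  0.22  1.99 -0.06  0.93  1.07]
tool shift [-0.0001 -0.      0.    ]
```

```bash
python3 -m pendant '[[[0,0,0],[0,0,0.0003],0],[[0,0,0],[0,0,0],-0.75],[[0,0,0],[0,0,0],-0.85],[[0,0,0],[0,0,0],-1],[[0,0,0],[0,0,0],-1]]'; python3 go.py; python3 -m pendant '[[[0,0,0],[0,0,-0.015],-1],[[0,0,0],[0,0,-0.04],-1],[[0,0,0],[0,0,-0.045],-1],[[0,0,0],[0,0,0],-1]]';python3 go.py .448 .075 .04
```

```text
time: 14.32
position: [0.4538, 0.25, -0.0044]
tool_rot: [0.0, -3.142, 0.0]
ft_force: [1.2, -0.8, -0.1]
grip_width: 0.99
t 14.32 pos [ 0.4538  0.25   -0.0044] yawY 90.01 tilt [-0. -0.] F [ 1.2 -0.8 -0.1] w 86.1 q [-0.76  0.23  0.22  1.99 -0.06  0.93  1.07]
time: 14.82
position: [0.457, 0.2518, 0.1009]
tool_rot: [0.0, 3.134, 0.009]
ft_force: [-0.6, 0.4, -0.7]
grip_width: 1.002
t 14.82 pos [0.457  0.2518 0.1009] yawY 90.0 tilt [0.0075 0.0055] F [-0.6  0.4 -0.7] w 87.1 q [-0.77  0.1   0.23  1.89 -0.03  1.14  1.04]
tool shift [ 0.0094 -0.1771  0.0598]
```

```bash
python3 -m pendant '[[[0,0,0],[0.002,-0.05,0],-1],[[0,0,0],[0.002,-0.06,0],-0.5],[[0,0,0],[0.001,-0.06,0],-0.3],[[0,0,0],[0,-0.005,0.0],-0.1],[[0,0,0],[0,0,0],-0.1],[[0,0,0],[0,0,0],-0.1]]' 15;python3 go.py .448 .075 .02; python3 - <<'E'
from h import *
e=grab("scene",10)
cv2.imwrite("pics/c10.png",cv2.resize(e["color"][110:220,230:390,::-1],None,fx=5,fy=5))
E
```

```text
time: 15.58
position: [0.4487, 0.0766, 0.0957]
tool_rot: [0.004, -3.141, -0.0]
ft_force: [0.6, 0.7, 0.0]
grip_width: 0.576
t 15.57 pos [0.4487 0.0766 0.0957] yawY 90.15 tilt [-0.0002  0.0002] F [0.6 0.7 0. ] w 50.1 q [-0.6  -0.04  0.37  2.04  0.01  1.13  1.34]
tool shift [ 0.0007 -0.0016  0.0757]
```

View pics/c10.png

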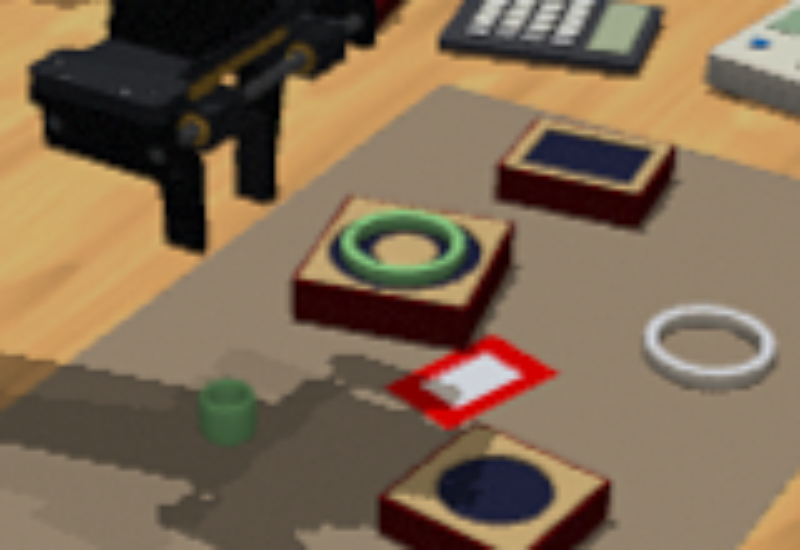

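The bangle lies flat around its cushion (ring at (402,247), cushion showing inside). Next is the thumb ring at (228,410).

```bash
python3 -m pendant '[[[0,0,0],[0.001,-0.0015,0.045],-0.1],[[0,0,0],[0,0,0.04],-0.1],[[0,0,0],[0,0,0],-0.1],[[0,0,0],[0,0,0],-0.1]]' ;python3 go.py .448 .075 -.026; python3 tip.py 11
```

```text
time: 16.12
position: [0.4488, 0.0743, 0.0119]
tool_rot: [-0.002, 3.14, 0.0]
ft_force: [1.0, 1.0, 0.8]
grip_width: 0.55
t 16.12 pos [0.4488 0.0743 0.0119] yawY 90.07 tilt [0.0014 0.0003] F [1.  1.  0.8] w 47.9 q [-0.59  0.07  0.38  2.13 -0.03  0.94  1.38]
tool shift [0.0009 0.0007 0.0379]
106 tip z [0.049 0.049 0.05  0.051 0.051 0.052] rel tcp 0.038251442647582345 [ 0.00184911 -0.03351149  0.04666392]
117 tip z [0.047 0.052 0.052 0.052 0.052 0.052] rel tcp 0.03925302958393212 [0.0034159  0.02428449 0.04633354]
tcp px [275 192]
crop 205 112
```

View pics/t11.png

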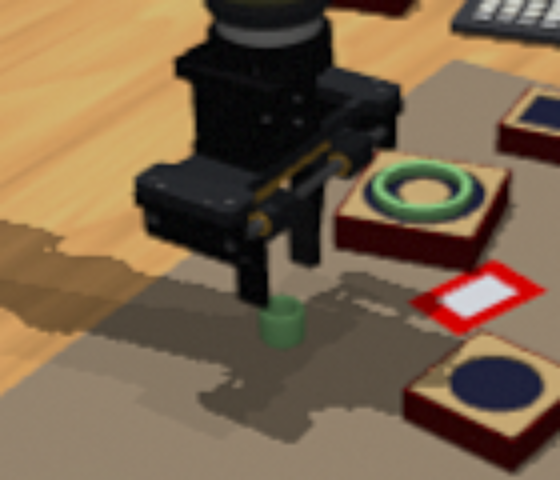

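```bash
python3 -m pendant '[[[0,0,0],[0.0005,0.0005,0.02],-0.1],[[0,0,0],[0,0,0.018],-0.1],[[0,0,0],[0,0,0],-0.1],[[0,0,0],[0,0,0],-0.1],[[0,0,0],[0,0,0],-0.1]]' ;python3 go.py .448 .075 -.026; python3 tip.py 12
```

```text
time: 16.8
position: [0.4485, 0.0743, -0.0261]
tool_rot: [-0.0, 3.139, 0.001]
ft_force: [1.1, 0.3, -0.8]
grip_width: 0.551
t 16.8 pos [ 0.4485  0.0743 -0.0261] yawY 90.01 tilt [0.0022 0.0009] F [ 1.1  0.3 -0.8] w 47.9 q [-0.58  0.14  0.38  2.16 -0.07  0.86  1.41]
tool shift [ 0.0005  0.0007 -0.0001]
103 tip z [-0.001  0.01   0.01   0.011  0.012  0.012] rel tcp 0.037380426743394195 [ 0.00318433 -0.03204643  0.04039159]
102 tip z [0.001 0.009 0.011 0.012 0.012 0.012] rel tcp 0.03844797408869865 [0.00619187 0.02543552 0.04062397]
tcp px [275 204]
crop 205 124
```

View pics/t12.png

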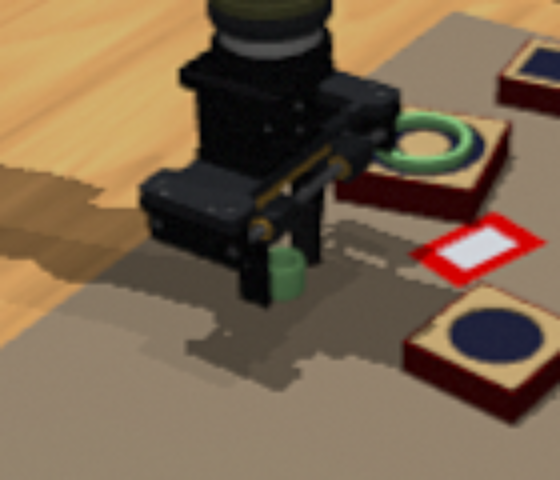

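The ring at (288,272) stands between the fingers. Grip and lift.

```bash
python3 -m pendant '[[[0,0,0],[0,0,0],0.5],[[0,0,0],[0,0,0],0.5],[[0,0,0],[0,0,0],0.5],[[0,0,0],[0,0,0],0.5]]' 20; python3 go.py; python3 -m pendant '[[[0,0,0],[0,0,-0.015],0.5],[[0,0,0],[0,0,-0.04],0.5],[[0,0,0],[0,0,-0.055],0.5],[[0,0,0],[0,0,0],0.5],[[0,0,0],[0,0,0],0.5]]'; python3 go.py .6175 -.297 .085
```

```text
time: 17.35
position: [0.4474, 0.0741, -0.0271]
tool_rot: [-0.0, 3.141, 0.0]
ft_force: [-1.1, -0.6, 1.5]
grip_width: 0.36
t 17.35 pos [ 0.4474  0.0741 -0.0271] yawY 90.0 tilt [0.0001 0.0002] F [-1.1 -0.6  1.5] w 31.4 q [-0.58  0.14  0.38  2.16 -0.07  0.86  1.41]
time: 17.98
position: [0.4472, 0.0739, 0.083]
tool_rot: [-0.0, 3.141, 0.001]
ft_force: [0.3, -0.2, -0.3]
grip_width: 0.362
t 17.98 pos [0.4472 0.0739 0.083 ] yawY 90.0 tilt [0.0004 0.0004] F [ 0.3 -0.2 -0.3] w 31.5 q [-0.61 -0.03  0.38  2.06  0.01  1.11  1.34]
tool shift [-0.1703 -0.3709 -0.0021]
```

```bash
python3 -m pendant '[[[0,0,0],[-0.02,-0.045,0],0.5],[[0,0,0],[-0.0245,-0.053,0],0.5],[[0,0,0],[-0.0245,-0.053,0],0.5],[[0,0,0],[-0.0245,-0.053,0],0.5],[[0,0,0],[-0.0245,-0.053,0],0.5],[[0,0,0],[-0.0245,-0.053,0],0.5],[[0,0,0],[-0.02,-0.045,0],0.5],[[0,0,0],[0,0,0],0.5]]'; python3 -m pendant '[[[0,0,0],[0,0,0],0.5],[[0,0,0],[0,0,0],0.5]]'; python3 go.py .6175 -.297 .022
```

```text
time: 18.98
position: [0.6076, -0.2863, 0.0801]
tool_rot: [-0.01, -3.137, 0.005]
ft_force: [-0.7, -0.1, 0.3]
grip_width: 0.362
time: 19.23
position: [0.6096, -0.2789, 0.082]
tool_rot: [0.003, -3.14, -0.003]
ft_force: [0.2, 0.5, -0.2]
grip_width: 0.364
t 19.23 pos [ 0.6096 -0.2789  0.082 ] yawY 90.11 tilt [-0.0011  0.0017] F [ 0.2  0.5 -0.2] w 31.7 q [-0.08  0.49  0.63  1.54 -0.3   1.21  2.18]
tool shift [-0.0079 -0.0182  0.06  ]
```

```bash
python3 -m pendant '[[[0,0,0],[-0.008,-0.018,0.0],0.5],[[0,0,0],[0,0,0.03],0.5],[[0,0,0],[0,0,0.027],0.5],[[0,0,0],[0,0,0],0.5],[[0,0,0],[0,0,0],0.5],[[0,0,0],[0,0,0],0.5]]'; python3 go.py .6175 -.297 .003;  python3 tip.py 13
```

```text
time: 19.98
position: [0.619, -0.2992, 0.0276]
tool_rot: [-0.001, 3.139, -0.001]
ft_force: [-0.6, 0.2, -1.2]
grip_width: 0.36
t 19.98 pos [ 0.619  -0.2992  0.0276] yawY 90.04 tilt [ 0.0026 -0.0007] F [-0.6  0.2 -1.2] w 31.4 q [-0.03  0.57  0.61  1.54 -0.35  1.14  2.22]
tool shift [0.0015 0.0022 0.0245]
553 tip z [0.002 0.002 0.003 0.003 0.003 0.003] rel tcp -0.024215494032330157 [ 0.01376362 -0.030532   -0.01454275]
251 tip z [0.028 0.028 0.028 0.028 0.028 0.029] rel tcp 0.0011016491840525194 [0.00758464 0.01188615 0.00326863]
tcp px [233 312]
crop 163 232
```

View pics/t13.png

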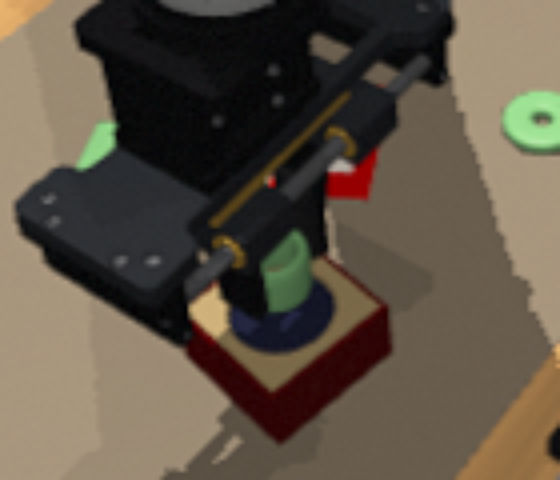

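The ring is above the well (ring at (288,270), well at (282,320)). Lowering.

```bash
python3 -m pendant '[[[0,0,0],[0.001,0.0018,0.01],0.5],[[0,0,0],[0,0,0.009],0.5],[[0,0,0],[0,0,0],0.5],[[0,0,0],[0,0,0],0.5],[[0,0,0],[0,0,0],0.5]]'; python3 go.py .6175 -.297 .003;  python3 tip.py 14
```

```text
time: 20.65
position: [0.6171, -0.2975, 0.007]
tool_rot: [0.0, 3.141, -0.0]
ft_force: [-0.5, -1.2, -0.4]
grip_width: 0.366
t 20.65 pos [ 0.6171 -0.2975  0.007 ] yawY 90.0 tilt [ 0.0005 -0.0003] F [-0.5 -1.2 -0.4] w 31.8 q [-0.03  0.59  0.6   1.56 -0.36  1.1   2.23]
tool shift [-0.0004  0.0005  0.004 ]
441 tip z [0.    0.002 0.002 0.002 0.003 0.004] rel tcp -0.004703732159849712 [ 0.01263234 -0.03474918  0.00492887]
193 tip z [0.029 0.029 0.029 0.029 0.029 0.029] rel tcp 0.022241714505553282 [0.01081291 0.01367623 0.0260071 ]
tcp px [234 318]
crop 164 238
```

View pics/t14.png

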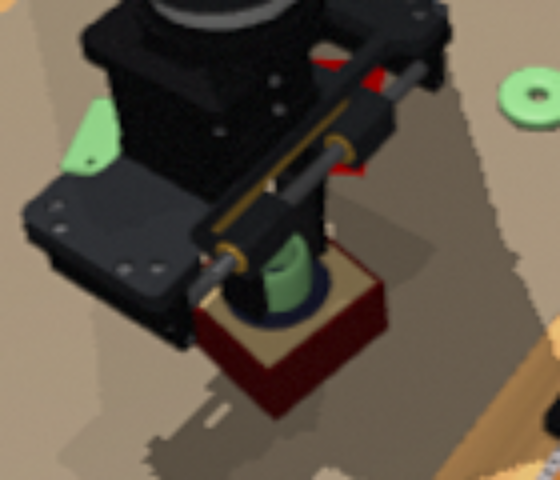

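```bash
python3 -m pendant '[[[0,0,0],[0,0,0.002],0.5],[[0,0,0],[0,0,0.001],0.5],[[0,0,0],[0,0,0],0.5]]'; python3 -m pendant '[[[0,0,0],[0,0,0.001],0.5],[[0,0,0],[0,0,0],0.5]]';  python3 -m pendant '[[[0,0,0],[0,0,0.0007],0.5],[[0,0,0],[0,0,0],0.5]]'
```

```text
time: 21.08
position: [0.6168, -0.2972, 0.0036]
tool_rot: [0.0, -3.141, -0.0]
ft_force: [-0.0, -0.2, -0.1]
grip_width: 0.363
time: 21.32
position: [0.617, -0.2973, 0.003]
tool_rot: [-0.0, 3.141, 0.0]
ft_force: [-0.3, 0.3, 1.1]
grip_width: 0.364
time: 21.58
position: [0.6171, -0.2973, 0.003]
tool_rot: [-0.0, 3.141, 0.0]
ft_force: [-2.3, 0.4, 5.2]
grip_width: 0.362
```

Contact at the predicted height with 5 N. Release.

```bash
python3 -m pendant '[[[0,0,0],[0,0,-0.0005],0.2],[[0,0,0],[0,0,0],0.1],[[0,0,0],[0,0,0],0],[[0,0,0],[0,0,0],-0.1],[[0,0,0],[0,0,0],-0.1]]'; python3 -m pendant '[[[0,0,0],[0,0,-0.02],-0.1],[[0,0,0],[0,0,-0.04],-0.1],[[0,0,0],[0,0,-0.04],-0.1],[[0,0,0],[0,0,0],-0.1]]'; python3 go.py .637 -.106 .06; python3 tip.py 15
```

```text
time: 22.2
position: [0.6169, -0.2972, 0.0024]
tool_rot: [0.0, -3.142, -0.0]
ft_force: [-0.5, -0.1, -0.7]
grip_width: 0.543
time: 22.7
position: [0.6196, -0.2993, 0.1086]
tool_rot: [0.0, 3.133, -0.005]
ft_force: [-0.3, 0.5, -0.2]
grip_width: 0.548
t 22.7 pos [ 0.6196 -0.2993  0.1086] yawY 89.99 tilt [ 0.0085 -0.0034] F [-0.3  0.5 -0.2] w 47.6 q [-0.05  0.49  0.64  1.48 -0.3   1.26  2.19]
tool shift [-0.0169  0.1935  0.0481]
182 tip z [0.145 0.147 0.148 0.148 0.148 0.149] rel tcp 0.04219105478778104 [ 0.00477784 -0.03312871  0.05027565]
243 tip z [0.145 0.146 0.146 0.147 0.147 0.147] rel tcp 0.04074275892450488 [0.00553813 0.02404778 0.05007592]
tcp px [229 283]
crop 159 203
```

View pics/t15.png

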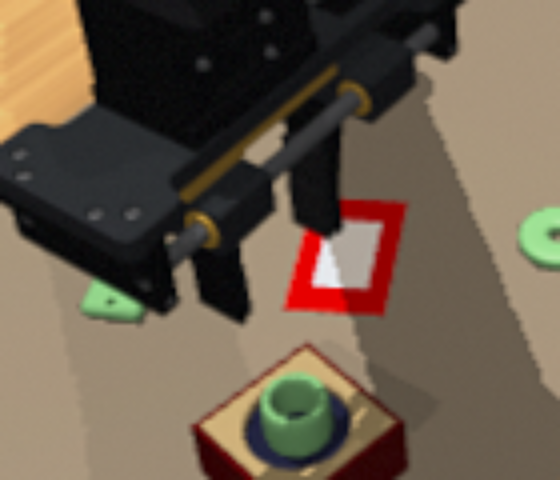

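The ring stands in its well at (297,415). Next is the disc.

```bash
python3 -m pendant '[[[0,0,0],[-0.005,0.05,0],-0.5],[[0,0,0],[-0.006,0.055,0],-0.5],[[0,0,0],[-0.006,0.055,0],-0.5],[[0,0,0],[0,0.031,0.0],-0.5],[[0,0,0],[0,0,0],-0.5],[[0,0,0],[0,0,0],-0.5],[[0,0,0],[0,0,0],-0.5]]'; python3 go.py .637 -.106 .0
```

```text
time: 23.62
position: [0.6333, -0.1086, 0.1025]
tool_rot: [-0.005, -3.141, 0.001]
ft_force: [-0.6, 0.0, 0.6]
grip_width: 0.752
t 23.62 pos [ 0.6333 -0.1086  0.1025] yawY 89.83 tilt [-0.0003 -0.0009] F [-0.6  0.   0.6] w 65.4 q [-0.35  0.4   0.61  1.6  -0.24  1.22  1.87]
tool shift [-0.0037  0.0027  0.1025]
```

```bash
python3 -m pendant '[[[0,0,0],[-0.0035,0.0025,0.045],-0.5],[[0,0,0],[0,0,0.04],-0.5],[[0,0,0],[0,0,0.02],-0.5],[[0,0,0],[0,0,0],-0.5],[[0,0,0],[0,0,0],-0.5],[[0,0,0],[0,0,0],-0.5]]'; python3 go.py .637 -.106 -.0298;python3 tip.py 16
```

```text
time: 24.38
position: [0.6388, -0.1041, -0.0006]
tool_rot: [0.0, 3.138, -0.0]
ft_force: [-0.8, 0.3, -0.2]
grip_width: 0.75
t 24.38 pos [ 6.388e-01 -1.041e-01 -6.000e-04] yawY 89.99 tilt [ 0.0031 -0.0001] F [-0.8  0.3 -0.2] w 65.3 q [-0.32  0.51  0.56  1.68 -0.31  1.04  1.92]
tool shift [ 0.0019 -0.0019  0.0292]
58 tip z [0.036 0.037 0.038 0.038 0.038 0.039] rel tcp 0.03893229546101777 [ 0.00358733 -0.04142761  0.04586674]
131 tip z [0.001 0.003 0.036 0.036 0.036 0.036] rel tcp 0.0368660632897289 [-0.01794615  0.04820642  0.00246721]
tcp px [298 263]
crop 228 183
```

View pics/t16.png

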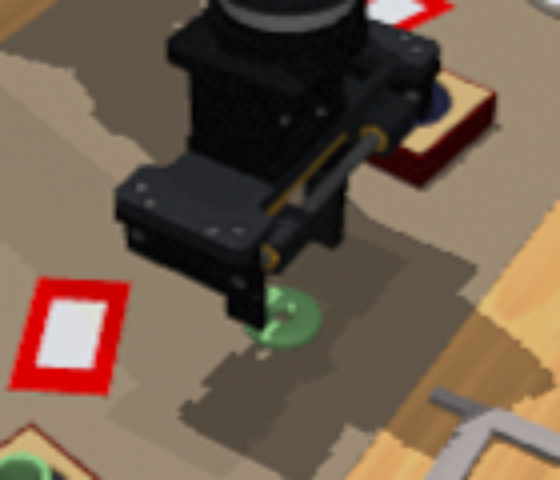

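```bash
python3 -m pendant '[[[0,0,0],[0.001,-0.001,0.015],-0.5],[[0,0,0],[0,0,0.012],-0.5],[[0,0,0],[0,0,0],-0.5],[[0,0,0],[0,0,0],-0.5],[[0,0,0],[0,0,0],-0.5]]'; python3 go.py .637 -.106 -.0298
```

```text
time: 25.05
position: [0.6368, -0.1048, -0.0291]
tool_rot: [-0.0, 3.141, -0.0]
ft_force: [0.7, 0.2, -0.3]
grip_width: 0.749
t 25.05 pos [ 0.6368 -0.1048 -0.0291] yawY 90.0 tilt [ 0.0007 -0.0001] F [ 0.7  0.2 -0.3] w 65.2 q [-0.3   0.54  0.55  1.69 -0.33  1.    1.93]
tool shift [-0.0002 -0.0012  0.0007]
```

```bash
python3 -m pendant '[[[0,0,0],[0,-0.001,0.0005],-0.5],[[0,0,0],[0,0,0],0],[[0,0,0],[0,0,0],0.3],[[0,0,0],[0,0,0],0.3],[[0,0,0],[0,0,0],0.3]]' 20; python3 go.py;  python3 -m pendant '[[[0,0,0],[0,0,-0.01],0.3],[[0,0,0],[0,0,-0.03],0.3],[[0,0,0],[0,0,-0.05],0.3],[[0,0,0],[0,0,0],0.3]]'; python3 go.py .609 .08 .06;python3 tip.py 17
```

```text
time: 25.68
position: [0.6364, -0.1057, -0.0299]
tool_rot: [-0.0, 3.141, 0.0]
ft_force: [-0.2, 0.3, 0.7]
grip_width: 0.494
t 25.68 pos [ 0.6364 -0.1057 -0.0299] yawY 90.01 tilt [0.0001 0.0001] F [-0.2  0.3  0.7] w 43.0 q [-0.3   0.54  0.55  1.69 -0.33  1.    1.93]
time: 26.18
position: [0.6401, -0.1068, 0.0656]
tool_rot: [0.0, 3.132, -0.001]
ft_force: [-0.1, -0.9, 0.4]
grip_width: 0.492
t 26.18 pos [ 0.6401 -0.1068  0.0656] yawY 89.99 tilt [ 0.0093 -0.0006] F [-0.1 -0.9  0.4] w 42.8 q [-0.34  0.44  0.59  1.63 -0.26  1.15  1.89]
tool shift [0.0312 0.1868 0.0051]
108 tip z [0.101 0.102 0.102 0.103 0.104 0.104] rel tcp 0.03961799389558732 [ 0.00526395 -0.03004162  0.04736783]
110 tip z [0.103 0.104 0.105 0.105 0.105 0.106] rel tcp 0.04222712179789104 [0.00607431 0.02140967 0.05004937]
tcp px [298 243]
crop 228 163
```

View pics/t17.png

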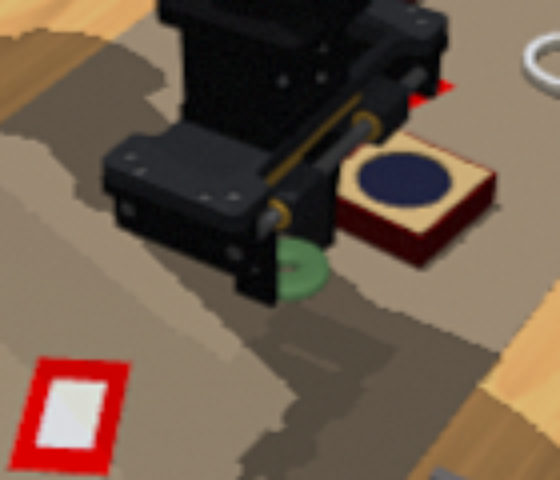

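```bash
python3 -m pendant '[[[0,0,0],[0.006,0.04,0],0.3],[[0,0,0],[0.008,0.05,0],0.3],[[0,0,0],[0.008,0.05,0],0.3],[[0,0,0],[0.006,0.047,0],0.3],[[0,0,0],[0,0,0],0.3],[[0,0,0],[0,0,0],0.3],[[0,0,0],[0,0,0],0.3]]'; python3 go.py .609 .0798 .012
```

```text
time: 27.1
position: [0.6082, 0.0791, 0.0597]
tool_rot: [-0.004, -3.141, 0.002]
ft_force: [0.6, -0.6, -0.3]
grip_width: 0.494
t 27.1 pos [0.6082 0.0791 0.0597] yawY 89.85 tilt [-0.0005 -0.001 ] F [ 0.6 -0.6 -0.3] w 43.0 q [-0.62  0.37  0.54  1.71 -0.21  1.12  1.55]
tool shift [-0.0008  0.0007  0.0477]
```

```bash
python3 -m pendant '[[[0,0,0],[0,0,0.03],0.3],[[0,0,0],[0,0,0.025],0.3],[[0,0,0],[0,0,0],0.3],[[0,0,0],[0,0,0],0.3],[[0,0,0],[0,0,0],0.3]]'; python3 go.py .609 .0798 -.0079;python3 tip.py 18
```

```text
time: 27.72
position: [0.6095, 0.081, 0.0065]
tool_rot: [0.001, 3.139, 0.001]
ft_force: [-0.3, -0.5, 0.1]
grip_width: 0.488
t 27.73 pos [0.6095 0.081  0.0065] yawY 89.97 tilt [0.0023 0.0005] F [-0.3 -0.5  0.1] w 42.5 q [-0.6   0.43  0.52  1.75 -0.25  1.02  1.58]
tool shift [ 0.0005 -0.0012  0.0144]
338 tip z [0.001 0.003 0.003 0.003 0.004 0.004] rel tcp -0.00320287249271662 [ 0.00097498 -0.04246856  0.00602174]
90 tip z [0.021 0.022 0.022 0.022 0.022 0.022] rel tcp 0.015330985180531602 [0.01705377 0.01023762 0.0165387 ]
tcp px [328 213]
crop 258 133
```

View pics/t18.png

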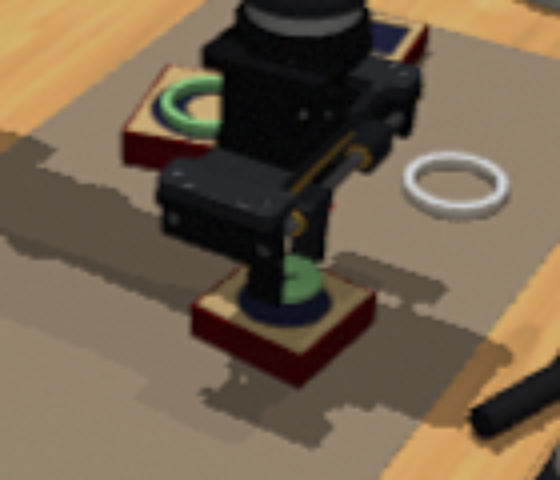

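The disc at (300,278) is above the recess (285,298). Lowering.

```bash
python3 -m pendant '[[[0,0,0],[0,-0.001,0.006],0.3],[[0,0,0],[0,0,0.004],0.3],[[0,0,0],[0,0,0],0.3],[[0,0,0],[0,0,0],0.3]]';python3 -m pendant '[[[0,0,0],[0,0,0.002],0.3],[[0,0,0],[0,0,0],0.3],[[0,0,0],[0,0,0],0.3]]'; python3 go.py .609 .0798 -.0079
```

```text
time: 28.28
position: [0.6084, 0.0803, -0.005]
tool_rot: [0.0, -3.142, 0.0]
ft_force: [-0.6, -0.1, 1.1]
grip_width: 0.496
time: 28.65
position: [0.6084, 0.0803, -0.0069]
tool_rot: [-0.0, 3.141, 0.0]
ft_force: [-0.2, 0.3, -0.4]
grip_width: 0.492
t 28.65 pos [ 0.6084  0.0803 -0.0069] yawY 90.01 tilt [0.0001 0.0001] F [-0.2  0.3 -0.4] w 42.8 q [-0.59  0.44  0.52  1.76 -0.25  1.    1.59]
tool shift [-0.0006 -0.0005  0.001 ]
```

```bash
python3 -m pendant '[[[0,0,0],[0,0,0.001],0.3],[[0,0,0],[0,0,0],0.3]]';python3 -m pendant '[[[0,0,0],[0,0,0.0007],0.3],[[0,0,0],[0,0,0],0.3]]'; python3 tip.py 19
```

```text
time: 28.9
position: [0.6084, 0.0803, -0.0079]
tool_rot: [-0.0, 3.141, 0.0]
ft_force: [-0.8, -0.5, -0.5]
grip_width: 0.493
time: 29.15
position: [0.6085, 0.0803, -0.008]
tool_rot: [-0.0, 3.141, 0.001]
ft_force: [-1.7, -0.1, 5.9]
grip_width: 0.489
259 tip z [0.002 0.003 0.003 0.003 0.004 0.004] rel tcp 0.011430498254532392 [ 0.00017553 -0.04185298  0.02063466]
79 tip z [0.021 0.021 0.021 0.021 0.022 0.022] rel tcp 0.029440480115963494 [0.00830694 0.01870499 0.03810766]
tcp px [327 217]
crop 257 137
```

View pics/t19.png

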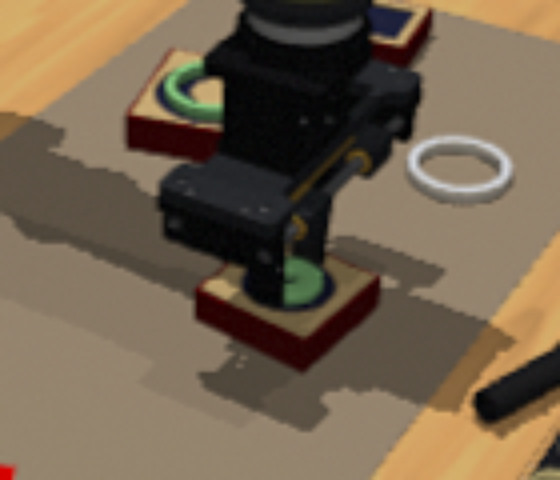

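```bash
python3 -m pendant '[[[0,0,0],[0,0,-0.0004],-0.05],[[0,0,0],[0,0,0],-0.15],[[0,0,0],[0,0,0],-0.25],[[0,0,0],[0,0,0],-0.25]]'; python3 -m pendant '[[[0,0,0],[0,0,-0.015],-0.25],[[0,0,0],[0,0,-0.04],-0.25],[[0,0,0],[0,0,-0.055],-0.25],[[0,0,0],[0,0,0],-0.25],[[0,0,0],[0,0,0],-0.25]]'; python3 go.py .4605 -.258 .07;python3 tip.py 20
```

```text
time: 29.7
position: [0.6083, 0.0802, -0.0084]
tool_rot: [0.0, -3.141, 0.0]
ft_force: [-0.4, 0.6, 0.8]
grip_width: 0.616
time: 30.32
position: [0.6085, 0.0804, 0.1025]
tool_rot: [-0.0, 3.141, 0.001]
ft_force: [-0.1, 0.8, 0.1]
grip_width: 0.628
t 30.32 pos [0.6085 0.0804 0.1025] yawY 90.01 tilt [0.0009 0.0007] F [-0.1  0.8  0.1] w 54.6 q [-0.63  0.33  0.55  1.67 -0.18  1.19  1.54]
tool shift [ 0.148  -0.3384  0.0321]
128 tip z [0.139 0.14  0.14  0.14  0.141 0.141] rel tcp 0.038990613130231 [ 0.00212707 -0.03683655  0.04755312]
113 tip z [0.14  0.14  0.141 0.141 0.141 0.141] rel tcp 0.03957491232999233 [0.0041022  0.02760133 0.04850349]
tcp px [329 181]
crop 259 101
```

View pics/t20.png

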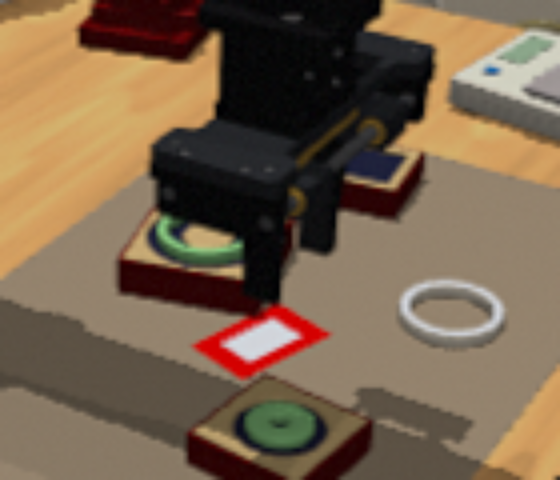

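The disc lies flat in its recess at (280,425). Next is the plaque.

```bash
python3 -m pendant '[[[0,0,0],[0.018,-0.042,0],-0.25],[[0,0,0],[0.022,-0.05,0],-0.25],[[0,0,0],[0.022,-0.05,0],-0.25],[[0,0,0],[0.022,-0.05,0],-0.25],[[0,0,0],[0.022,-0.05,0],-0.25],[[0,0,0],[0.022,-0.05,0],-0.25],[[0,0,0],[0.02,-0.046,0],-0.25]]';  python3 -m pendant '[[[0,0,8],[0,0,0],-0.25],[[0,0,9],[0,0,0],-0.25],[[0,0,9],[0,0,0],-0.25],[[0,0,10],[0,0,0],-0.25],[[0,0,10],[0,0,0],-0.25],[[0,0,10],[0,0,0],-0.25],[[0,0,8.7],[0,0,0],-0.25],[[0,0,0],[0,0,0],-0.25]]'; python3 -m pendant '[[[0,0,0],[0,0,0],-0.25],[[0,0,0],[0,0,0],-0.25]]'; python3 go.py .4605 -.258 .0
```

```text
time: 31.25
position: [0.4584, -0.259, 0.1007]
tool_rot: [-0.001, -3.14, -0.001]
ft_force: [1.5, 1.2, 0.8]
grip_width: 0.625
time: 32.25
position: [0.4595, -0.2573, 0.1007]
tool_rot: [-1.677, -2.654, 0.001]
ft_force: [-0.3, -0.0, 0.3]
grip_width: 0.626
time: 32.5
position: [0.4602, -0.2577, 0.1015]
tool_rot: [-1.679, -2.655, 0.0]
ft_force: [0.2, 0.2, -0.3]
grip_width: 0.625
t 32.5 pos [ 0.4602 -0.2577  0.1015] yawY 25.38 tilt [-0.0003  0.0001] F [ 0.2  0.2 -0.3] w 54.3 q [-0.37  0.16  0.91  1.89 -0.14  1.16  1.03]
tool shift [-4.000e-04  1.000e-04  1.015e-01]
```

```bash
python3 -m pendant '[[[0,0,0.3],[0,0,0.05],-0.25],[[0,0,0],[0,0,0.04],-0.25],[[0,0,0],[0,0,0.015],-0.25],[[0,0,0],[0,0,0],-0.25],[[0,0,0],[0,0,0],-0.25],[[0,0,0],[0,0,0],-0.25]]'; python3 go.py .4605 -.258 -.0298; python3 tip.py 21
```

```text
time: 33.25
position: [0.4617, -0.2582, -0.0018]
tool_rot: [1.686, 2.648, 0.002]
ft_force: [-0.1, 0.9, 0.8]
grip_width: 0.626
t 33.25 pos [ 0.4617 -0.2582 -0.0018] yawY 25.02 tilt [ 0.0028 -0.0004] F [-0.1  0.9  0.8] w 54.4 q [-0.29  0.33  0.86  1.98 -0.3   0.96  1.15]
tool shift [ 0.0007 -0.001   0.028 ]
171 tip z [0.01  0.034 0.035 0.035 0.036 0.036] rel tcp 0.03725454817765074 [ 0.00645634 -0.01923504  0.01236612]
12 tip z [-0.     0.002  0.034  0.038  0.041  0.042] rel tcp 0.039617811981171216 [-0.00219782  0.04236501  0.00299954]
tcp px [191 275]
crop 121 195
```

View pics/t21.png

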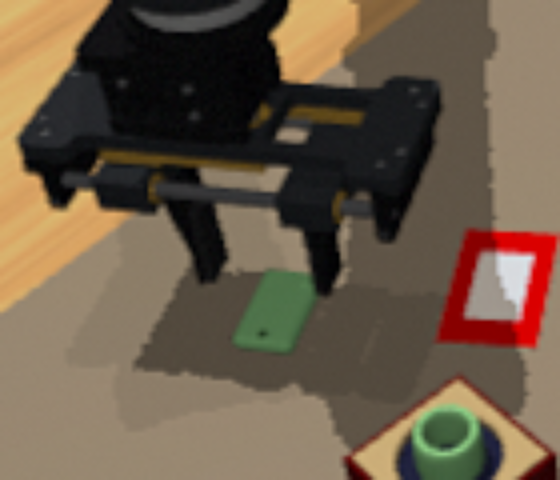

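The jaws line up with the plaque's width (plaque centre at (275,312)). Going down and gripping.

```bash
python3 -m pendant '[[[0,0,0],[0,-0.0005,0.014],-0.25],[[0,0,0],[0,0,0.0115],-0.25],[[0,0,0],[0,0,0],-0.25],[[0,0,0],[0,0,0],-0.25],[[0,0,0],[0,0,0],-0.25]]'; python3 go.py .4605 -.258 -.0298; python3 tip.py 22
```

```text
time: 33.92
position: [0.4602, -0.2581, -0.0285]
tool_rot: [1.688, 2.649, 0.0]
ft_force: [0.8, -0.4, -0.1]
grip_width: 0.624
t 33.92 pos [ 0.4602 -0.2581 -0.0285] yawY 25.0 tilt [ 0.0005 -0.0002] F [ 0.8 -0.4 -0.1] w 54.3 q [-0.26  0.37  0.83  2.   -0.35  0.91  1.19]
tool shift [-0.      0.0004  0.0013]
164 tip z [0.    0.002 0.007 0.008 0.008 0.008] rel tcp 0.036053941577740264 [-0.02433933 -0.01695081  0.04163409]
24 tip z [-0.002 -0.001  0.     0.     0.001  0.001] rel tcp 0.028627013266366783 [0.02191993 0.03138419 0.03482958]
tcp px [192 283]
crop 122 203
```

View pics/t22.png

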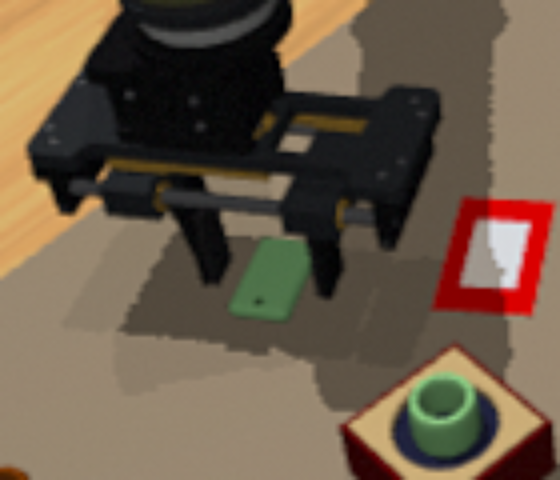

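```bash
python3 -m pendant '[[[0,0,0],[0,0,0.0013],-0.25],[[0,0,0],[0,0,0],0.1],[[0,0,0],[0,0,0],0.4],[[0,0,0],[0,0,0],0.5],[[0,0,0],[0,0,0],0.5],[[0,0,0],[0,0,0],0.5]]' 20; python3 go.py;  python3 -m pendant '[[[0,0,0],[0,0,-0.01],0.5],[[0,0,0],[0,0,-0.03],0.5],[[0,0,0],[0,0,-0.06],0.5],[[0,0,0],[0,0,0],0.5],[[0,0,0],[0,0,0],0.5]]'; python3 go.py .55 .0 .07;python3 tip.py 23
```

```text
time: 34.72
position: [0.46, -0.2579, -0.03]
tool_rot: [1.688, 2.65, 0.0]
ft_force: [0.0, 0.4, 0.7]
grip_width: 0.392
t 34.73 pos [ 0.46   -0.2579 -0.03  ] yawY 25.01 tilt [0.0001 0.0001] F [0.  0.4 0.7] w 34.1 q [-0.26  0.37  0.83  2.   -0.35  0.91  1.19]
time: 35.35
position: [0.4599, -0.2576, 0.07]
tool_rot: [1.688, 2.65, 0.002]
ft_force: [-1.0, 0.0, -0.7]
grip_width: 0.386
t 35.35 pos [ 0.4599 -0.2576  0.07  ] yawY 25.02 tilt [0.0007 0.0008] F [-1.   0.  -0.7] w 33.6 q [-0.36  0.21  0.92  1.92 -0.19  1.1   1.07]
tool shift [0.1953 0.1905 0.0003]
259 tip z [0.107 0.107 0.108 0.108 0.109 0.109] rel tcp 0.03910613948679209 [-0.00388061 -0.00957966  0.04795932]
72 tip z [0.106 0.107 0.108 0.108 0.109 0.109] rel tcp 0.03899453967748334 [0.02313671 0.00992557 0.04787428]
tcp px [185 250]
crop 115 170
```

View pics/t23.png

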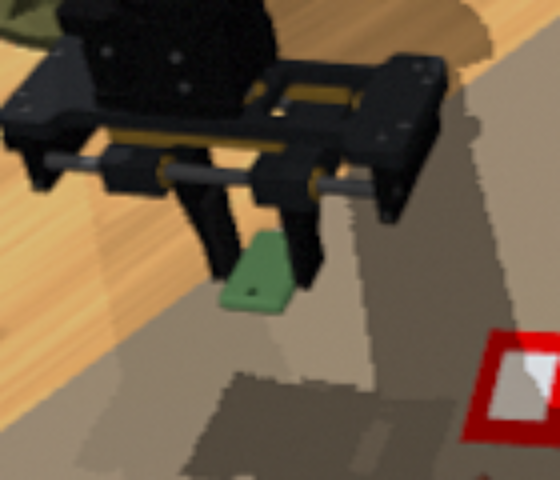

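```bash
python3 -m pendant '[[[0,0,-7],[0,0,-0.01],0.5],[[0,0,-9],[0,0,-0.01],0.5],[[0,0,-9.5],[0,0,0],0.5],[[0,0,-10],[0,0,0],0.5],[[0,0,-10],[0,0,0],0.5],[[0,0,-10],[0,0,0],0.5],[[0,0,-9.5],[0,0,0],0.5],[[0,0,0],[0,0,0],0.5]]'; python3 go.py .52 .15 .09
```

```text
time: 36.4
position: [0.4588, -0.2576, 0.0885]
tool_rot: [-0.003, -3.139, -0.001]
ft_force: [-0.3, 0.2, -0.9]
grip_width: 0.385
t 36.4 pos [ 0.4588 -0.2576  0.0885] yawY 89.89 tilt [-0.0027  0.0007] F [-0.3  0.2 -0.9] w 33.5 q [-0.25  0.16  0.78  1.9  -0.12  1.13  2.14]
tool shift [-0.0604  0.4077 -0.0014]
```

```bash
python3 -m pendant '[[[0,0,0],[-0.01,0.045,0],0.5],[[0,0,0],[-0.01,0.055,0],0.5],[[0,0,0],[-0.008,0.056,0],0.5],[[0,0,0],[0,0.056,0],0.5],[[0,0,0],[0,0.056,0],0.5],[[0,0,0],[0,0.056,0],0.5],[[0,0,0],[0,0.056,0],0.5],[[0,0,0],[0,0.056,0],0.5]]'; python3 -m pendant '[[[0,0,0],[0,0.056,0],0.5],[[0,0,0],[0,0.056,0],0.5],[[0,0,0],[0,0.050,0],0.5],[[0,0,-3],[0,0.03,0],0.5],[[0,0,-4.7],[0,0,0],0.5],[[0,0,0],[0,0,0],0.5],[[0,0,0],[0,0,0],0.5]]';python3 go.py .487 .421 .03
```

```text
time: 37.4
position: [0.4871, 0.1796, 0.0892]
tool_rot: [-0.006, -3.14, 0.001]
ft_force: [1.0, 0.6, -0.5]
grip_width: 0.385
time: 38.28
position: [0.4879, 0.3691, 0.0893]
tool_rot: [0.205, -3.134, 0.001]
ft_force: [-0.1, -0.4, -0.8]
grip_width: 0.385
t 38.27 pos [0.4879 0.3691 0.0893] yawY 97.49 tilt [-0.0007 -0.0009] F [-0.1 -0.4 -0.8] w 33.5 q [-0.93  0.31  0.28  1.68 -0.09  1.17  1.08]
tool shift [-0.006   0.0516  0.0593]
```

```bash
python3 -m pendant '[[[0,0,-0.2],[-0.003,0.028,0],0.5],[[0,0,0],[-0.003,0.023,0.02],0.5],[[0,0,0],[0,0,0.04],0.5],[[0,0,0],[0,0,0.02],0.5],[[0,0,0],[0,0,0],0.5],[[0,0,0],[0,0,0],0.5],[[0,0,0],[0,0,0],0.5]]'; python3 go.py .487 .4207 -.008; python3 tip.py 24
```

```text
time: 39.15
position: [0.4881, 0.422, 0.0118]
tool_rot: [-0.215, 3.132, 0.003]
ft_force: [-1.1, -0.4, 0.2]
grip_width: 0.384
t 39.15 pos [0.4881 0.422  0.0118] yawY 97.87 tilt [0.0021 0.0022] F [-1.1 -0.4  0.2] w 33.4 q [-0.95  0.45  0.25  1.66 -0.13  1.04  1.05]
tool shift [ 0.0013 -0.0012  0.0198]
265 tip z [0.001 0.001 0.002 0.002 0.003 0.003] rel tcp -0.009298345352700924 [ 3.46318600e-04 -3.75114175e-02  4.97964584e-05]
95 tip z [0.021 0.021 0.021 0.021 0.021 0.022] rel tcp 0.009611671881730607 [0.00459493 0.01257926 0.01144023]
tcp px [346 144]
crop 276 64
```

View pics/t24.png

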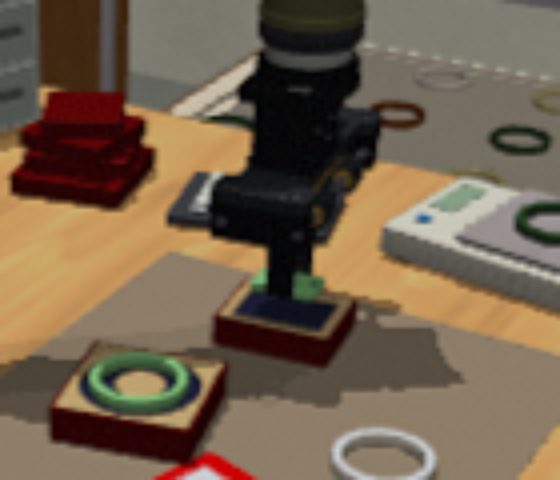

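The plaque at (290,285) is above its recess (288,308). Lowering.

```bash
python3 -m pendant '[[[0,0,0.2],[0.0005,-0.0005,0.009],0.5],[[0,0,0],[0,0,0.005],0.5],[[0,0,0],[0,0,0],0.5],[[0,0,0],[0,0,0],0.5],[[0,0,0],[0,0,0],0.5]]'; python3 go.py .487 .4207 -.008; python3 - <<'E'
from h import *
e=grab("scene",25); d=grab("top",25)
cv2.imwrite("pics/c25.png",cv2.resize(e["color"][110:180,300:400,::-1],None,fx=7,fy=7))
E
```

```text
time: 39.83
position: [0.4867, 0.421, -0.0038]
tool_rot: [-0.211, 3.134, 0.0]
ft_force: [-0.1, -1.0, 0.4]
grip_width: 0.383
t 39.83 pos [ 0.4867  0.421  -0.0038] yawY 97.71 tilt [0.0004 0.0003] F [-0.1 -1.   0.4] w 33.3 q [-0.95  0.46  0.25  1.68 -0.13  1.02  1.05]
tool shift [-0.0003 -0.0003  0.0042]
```

View pics/c25.png

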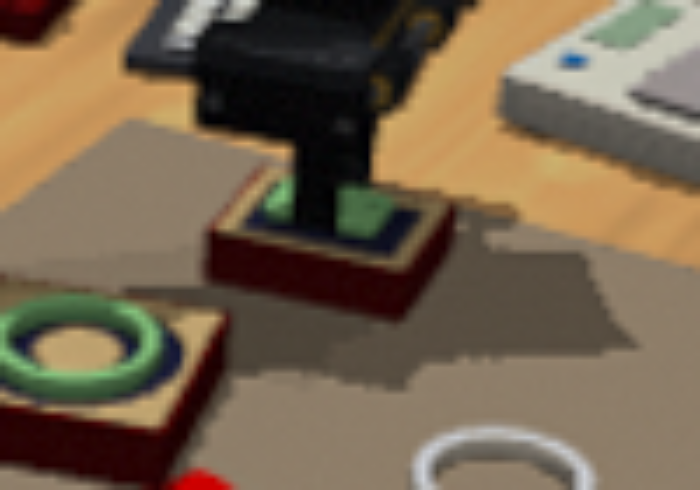

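Well aligned: the plaque spans (262–398, 180–235) inside the recess at (245–425). Lowering in small steps to contact.

```bash
python3 -m pendant '[[[0,0,0],[0,0,0.002],0.5],[[0,0,0],[0,0,0.001],0.5],[[0,0,0],[0,0,0],0.5],[[0,0,0],[0,0,0],0.5]]'; python3 -m pendant '[[[0,0,0],[0,0,0.001],0.5],[[0,0,0],[0,0,0],0.5]]';python3 -m pendant '[[[0,0,0],[0,0,0.0006],0.5],[[0,0,0],[0,0,0],0.5]]'
```

```text
time: 40.42
position: [0.4865, 0.4208, -0.007]
tool_rot: [-0.211, 3.134, 0.0]
ft_force: [0.5, 0.3, 0.2]
grip_width: 0.387
time: 40.67
position: [0.4866, 0.4209, -0.008]
tool_rot: [-0.211, 3.134, 0.0]
ft_force: [0.6, 0.4, -0.4]
grip_width: 0.384
time: 40.92
position: [0.4865, 0.4209, -0.008]
tool_rot: [-0.211, 3.134, 0.0]
ft_force: [-2.4, -1.1, 4.8]
grip_width: 0.385
```

Contact with 5 N at the predicted height. Release, lift and move clear.

```bash
python3 -m pendant '[[[0,0,0],[0,0,-0.0004],0.15],[[0,0,0],[0,0,0],0.05],[[0,0,0],[0,0,0],-0.05],[[0,0,0],[0,0,0],-0.05]]'; python3 -m pendant '[[[0,0,0],[0,0,-0.015],-0.05],[[0,0,0],[0,0,-0.04],-0.05],[[0,0,0],[0,0,-0.06],-0.05],[[0,0,0],[0,0,-0.03],-0.05],[[0,0,0],[0.05,0,-0.03],-0.05],[[0,0,0],[0.055,0,-0.01],-0.05],[[0,0,0],[0.0,0.05,0],-0.05],[[0,0,0],[0,0.05,0],-0.05]]'; python3 -m pendant '[[[0,0,0],[0.05,0.02,0],-0.05],[[0,0,0],[0.05,0.02,0],-0.05],[[0,0,0],[0,0.04,0],-0.05],[[0,0,0],[0,0,0],-0.05],[[0,0,0],[0,0,0],-0.05],[[0,0,0],[0,0,0],-0.05]]'; python3 go.py; python3 - <<'E'
from meas import *
e=grab("scene",26); d=grab("top",26)
cv2.imwrite("pics/c26.png",cv2.resize(d["color"][155:295,110:440,::-1],None,fx=2.4,fy=2.4,interpolation=cv2.INTER_CUBIC))
cv2.imwrite("pics/s26.png",cv2.resize(e["color"][120:350,100:400,::-1],None,fx=2.6,fy=2.6,interpolation=cv2.INTER_CUBIC))
g,dk,ch=masks(d)
for nm,p,z in (("bangle",(.454,.25),.035),("ring",(.617,-.297),.056),("disc",(.609,.08),.0295)):
    print(nm,circ(outline(d,0,p,z,g)))
print("plaque",rect(outline(d,0,(.487,.42),.0295,g)))
for nm,p,z in (("bbox",(.454,.25),.031),("rbox",(.617,-.297),.037),("dbox",(.609,.08),.027),("pbox",(.487,.421),.027)):
    print(nm,rect(outline(d,0,p,z,ch,100)))
E
```

```text
time: 41.42
position: [0.4864, 0.4208, -0.0084]
tool_rot: [0.211, -3.134, 0.0]
ft_force: [0.8, 0.6, -0.8]
grip_width: 0.513
time: 42.42
position: [0.3686, 0.5068, 0.1794]
tool_rot: [-0.21, 3.133, 0.005]
ft_force: [1.0, 1.2, 0.6]
grip_width: 0.525
time: 43.18
position: [0.2606, 0.5707, 0.1774]
tool_rot: [-0.207, 3.134, 0.0]
ft_force: [-0.6, 0.5, -0.1]
grip_width: 0.523
t 43.17 pos [0.2606 0.5707 0.1774] yawY 97.57 tilt [0.0008 0.0003] F [-0.6  0.5 -0.1] w 45.5 q [-1.29  0.27  0.12  1.53 -0.03  1.34  0.54]
bangle (array([453.3, 248.3]), array([71.1, 72.8]))
ring (array([ 616.7, -296.7]), array([29.4, 33.6]))
disc (array([609.3,  79.2]), array([41.5, 43.7]))
plaque (array([485.4, 418.3]), array([54.3, 35.3]), 7.2)
bbox (array([453.5, 249.9]), array([98.5, 99.5]), 13.7)
rbox (array([ 617. , -296.6]), array([63.5, 63.2]), 80.2)
dbox (array([608.7,  80.5]), array([77.6, 77.2]), 83.7)
pbox (array([486.8, 420.8]), array([88.4, 69.2]), 7.9)
```

View pics/c26.png

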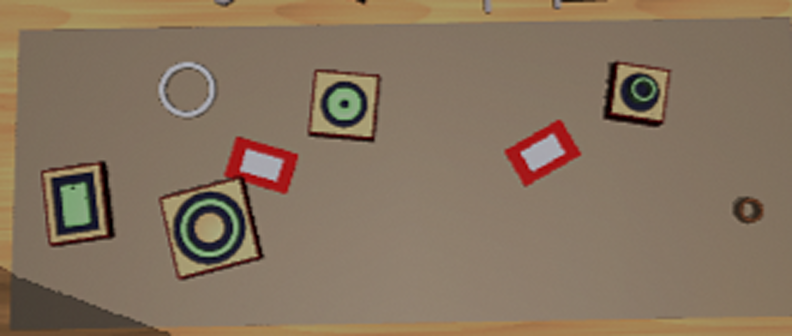

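View pics/s26.png

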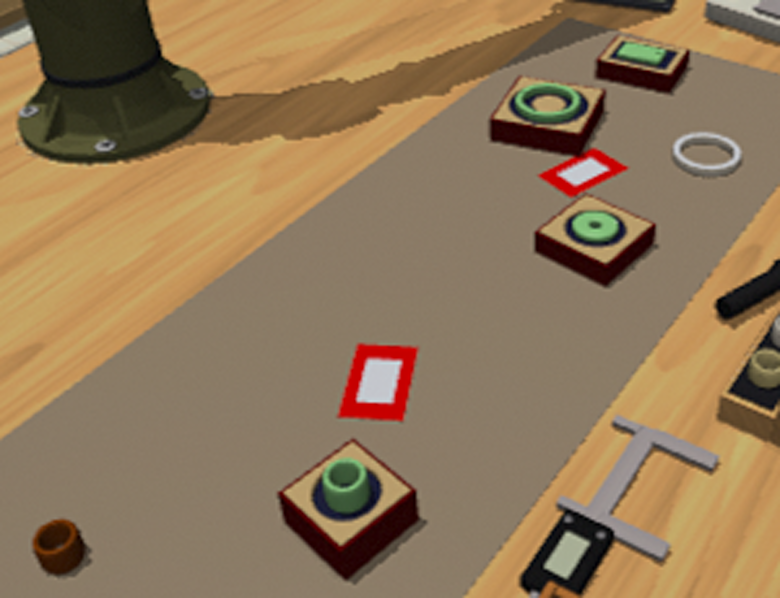

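All four pieces are seated, the boxes have not moved, and the white bangle (187,90) and brown ring (748,209) are where they were. Handing in.

```bash
python3 - <<'E'
from bench import order
print(order.close_job())
E
```

```text
the job is handed in; nothing more can be done
None
```

I packed all four green jade pieces in the order asked: bangle, thumb ring, disc, then plaque. I handed in at about 43 s. Each piece was lowered until it touched the recess floor (2–6 N on the wrist) and only then released.

**Last checks:**
- **Seating:** In the top and scene pictures every piece lies seated in its box.
- **Centring:** Measured from the top picture, each piece is within about 3 mm of its box centre; the plaque is furthest off.
- **Plaque angle:** It lines up with its recess to within about 1°.
- **Left alone:** The boxes stayed where they were. The white bangle and brown ring look unmoved in the pictures; I did not measure them.

**One reading disagreed:** The reported TCP height was 34.8 mm lower than the real fingertips. The camera depth showed it. A test close that passed above the bangle and a light touch on the table (about 5 N) confirmed it. I corrected for it throughout, and each piece then touched down within about 0.5 mm of the expected height.

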